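# Raise a shutter lock on the cam-lift stand and hold it up

## Robot

A 7-joint arm with a two-finger parallel gripper is mounted at the origin on the work surface. World frame = base frame: x ahead of the robot, y to its left, z up, the work surface at z = 0. Lengths are in m, angles in rad, forces in N, time in s.
With the tool pointing down it reaches from about 0.4 to 0.875 m from the base axis. Payload 19.3 kg.
Tool frame: the origin (TCP) lies between the finger pads; the fingertips stand 17 mm ahead of it and the grasp point (between the pads) lies 2 mm behind it; x points along the fingers, y is the direction in which the jaws open and shut, and the axes are right-handed (so a half turn about x gives the same grasp; the last joint's range is limited). The gripper opens to 85 mm and grips with 20 to 120 N. Pads are 22 mm wide; open, the fingers measure 114 mm over their backs; the gripper's body (76 mm by 85 mm) begins 54 mm behind the grasp point. The pads swing forward as they close: fully open they stand 13 mm farther back than shut.
Start: joints at [1.073, 0.521, -0.036, 1.599, 0.021, 1.021, -0.113], TCP at [0.259, -0.569, 0.248] pointing down, gripper open.
Joint ranges: [-2.91, 2.91], [-0.3, 2.13], [-1.5, 1.42], [0.17, 2.43], [-1.26, 4.41], [0.16, 1.93], [-2.52, 2.52]. Speed limits (rad/s): [1.89, 1.89, 2.39, 2.39, 3.01, 3.01, 3.01].

## Interface

Orientations are given as [roll, pitch, yaw] about the fixed x, y, z axes, in that order (R = Rz(yaw) Ry(pitch) Rx(roll)).
In Python, from workcell import bot gives the robot as it stands.
- The arm moves only by the shell command python3 -m creep 'ROWS' [FORCE]. ROWS is JSON, a list of rows, each an object of numbers: "wx", "wy", "wz": the turn, a rotation vector about the tool's x, y, z in degrees; "tx", "ty", "tz": the shift along the tool's x, y, z in m; "claw": the closure, from 0 (fully open) to 1 (shut). A call has 1 to 8 rows; each row is the pose to reach, as a shift and turn from the pose measured when the call began, along the tool's axes at that moment; what a row does not reach only later rows make up. A row lasts 1/10 s, in which the tool goes at most 50 mm and 8.59 degrees, less where a joint would pass 70% of its speed; a pose out of reach is approached as far as the arm can. A call with a gripper value outside its range is refused whole. The fingers move at their own pace and stop on an object; FORCE is the grip in N (left out, the last holds). Time passes only in rows, so rows that repeat a pose let the fingers close. It gives the time, the measured TCP pose, the force and the opening at its end, in the units of the state.
- bot.observe(): the state, without advancing time (a new reading comes with each control period).
- bot.grab_frame(name): name is "scene" or "top" or "wrist"; returns the picture (400x640x3 uint8, blue, green, red); there is no depth.
- bot.get_calibration(name): a dict with "fx", "fy", "cx", "cy" (pixels), "dist_coeffs" ([k1, k2, p1, p2, k3] as OpenCV has them; the pictures are not rectified), "R" (3x3) and "t" (3): a world point X has camera coordinates R X + t. Camera axes: x right, y down, z forward; pixel columns grow to the right and rows downward; lengths in m; the calibration is good to about 2 mm. A picture is of the moment at which its call begins: read the wrist's pose just before it. get_calibration takes no time and is no camera call; for the wrist camera it gives the pose at the moment of the call.
- bot.job_done(): hands the job in, once; it reports no verdict.
The state is a dict: "clock": time; "qpos": joint angles; "qd": joint speeds; "joint_efforts": joint torques, N m; "position": TCP position; "tool_rot": TCP orientation; "force": force on the tool from outside, world axes, zero at the start; "moment": the same for the moment, N m; "grip_width": finger opening in m.
Only numpy, scipy, OpenCV 4.12 (cv2) and the standard library are available. Lean on these libraries where they do the work, as an engineer would, in place of code of your own. Each camera call takes 0.05 s, during which the arm holds its last target.

## Task

Slide the blue shutter lock along the grey bed, without picking it up, onto the steel lift platen until it sits square against the platen's back lip, between the two red lines. Then let go of the lock and swing the red-handled cam lever up to its highest lift point, handle straight above the pivot, so that the lock comes level with the brass pin; the lever springs back, so finish while still holding it there. Leave the padlock, oil bottle, screwdriver and tray of key blanks where they are.

Things in the scene. Friction and masses are not known exactly. Their poses are not given: they have to be found in the camera images.
- fixture: The lock stand, fixed to the bench (place and yaw vary): a flat grey bed, top 12 mm above the bench, x -235 to +130 mm, y -100 to +90 mm in its own frame (to y 150 mm beyond x -37 mm). Origin on the bench right below the seat; +x runs from the free end of the bed to the lip (roughly away from the robot), +y to the lever side, z up. Dark bearing upright, 85 mm high: x 14 to 30, y 94 to 136 mm.
- seat (a point): On the steel lift platen's top: where the centre of the lock's underside belongs; axes as the fixture's. At rest the platen is flush with the bed, 12 mm above the bench; the cam's top raises it (and this point) 15 mm. It spans x -36 to +37, y -50 to +86 mm; its back lip, 10 mm high, has its front face at x +28 mm; flat red lines run along x at y -36 and +36 mm.
- lock: The loose blue steel shutter lock, a block 56 x 56 x 40 mm high, about 0.45 kg (varies), with a brass key cylinder in its +x face. Origin at the centre of its underside; it starts on the bed in front of (-x of) the platen, its +x face roughly towards the lip, with some yaw and sideways offset.
- cam_lever (a joint): Angle of the cam lever about a level axis parallel to the fixture's x. 0: at rest, lever level, pointing to the fixture's +y; it grows as the handle swings up; 1.571 (straight up) is the highest lift point; beyond it the lift falls again; stop at 2.1. A spring and the platen's weight pull it back to 0: 4 to 6 N along the arc at the handle all the way; let go, it falls back.
- lever_handle (a point): The cam lever: steel arm with a round red handle 18 mm in diameter, along the fixture's x. This point is on the handle's axis, 110 mm from the pivot axis; the handle is free from 29 mm to -x of it (its end) to 27 mm to +x, where the 10 mm thick arm stands. At rest the handle's axis is 60 mm above bare bench. The frame turns with the lever: x stays along the fixture's x, y points from pivot to handle.
- lever_pivot (a point): Fixed point on the pivot axis, at the same x (fixture frame) as lever_handle, 60 mm above the bench. The handle moves on a circle of radius 110 mm round it: fixture +y by 110 cos(angle), up by 110 sin(angle).
- pin_tip (a point): Tip of the brass pin, 10 mm thick, 46 mm above the bench, pointing to the fixture's -x from a fixed red post (33 x 40 mm, 75 mm high above the bench) that starts 30 mm behind this tip. The raised lock's cylinder comes level with it.
- bracket_top (a point): Top of the platen's steel bracket: a 20 mm wide, 8 mm thick upright at the platen's lever-side edge (fixture y 78 to 86 mm), 89 mm above the bench at rest, whose tab reaches on over the cam to y 142 mm. Rises with the platen.
- padlock: Bystander: loose brass padlock lying flat, 50 x 45 x 22 mm plus shackle, to the right of the stand. Origin at the centre of its underside.
- oil: Bystander: small yellow oil bottle, 40 mm across, 110 mm high, to the right of the stand. Origin at the centre of its underside.
- driver: Bystander: screwdriver lying on the bench, to the left and nearer the robot than the lever. Origin on its underside.
- blanks: Bystander: grey tray of key blanks 80 x 120 x 35 mm, to the left of the stand. Origin at the centre of its underside.
There are look-alikes about, which are no part of the job. Several things have the shape of the lock; the one meant has the colours described above.

How it is judged:
By the outcome, as a careful person would: the job done as asked, in the order asked, and still so for the second after the job is handed in, while the arm keeps its last pose, push and grip.
It also fails if it takes over 64 s, if anything falls off the work surface, if the arm or the gripper's body presses on something with over 40 N, if the wrist force passes 120 N, or if a joint passes its speed limit or range.

## Working session

There is one attempt and no reset: what is moved stays moved. The work goes in short steps, Python scripts to look and compute and a shell command to move; the robot and the scene stay as the last step left them, time stands still between calls to the robot, and variables do not carry over. Pictures are saved under pics/ and viewed, and the job is handed in when it is done.

```bash
ls; mkdir -p pics; python3 - <<'E'
from workcell import bot
import cv2
s=bot.observe();print(s)
for n in("scene","top"):
    cv2.imwrite(f"pics/{n}0.png",bot.grab_frame(n)); c=bot.get_calibration(n);print(n,c)
E
```

```text
pics
{'clock': 0.0, 'qpos': array([ 1.07282051,  0.52201666, -0.03634501,  1.59998678,  0.02118104,
        1.02110445, -0.11280923]), 'qd': array([ 0.00170197,  0.00059477,  0.00121547, -0.00023334,  0.00042309,
        0.00077041, -0.00286414]), 'joint_efforts': array([ 2.92282202e-04, -9.27111554e+01,  1.97974853e+00, -3.69925153e+01,
        1.80127082e-02,  8.14740022e-03,  6.44597463e-06]), 'position': array([ 0.25913214, -0.5684055 ,  0.24773147]), 'tool_rot': array([-1.52149796,  1.56966515,  2.04785627]), 'force': array([-0.60297039,  1.44694118,  0.70316177]), 'moment': array([ 0.01470275, -0.05923938,  0.0099052 ]), 'grip_width': 0.08515632709669822}
scene {'fx': 425.641671473215, 'fy': 425.641671473215, 'cx': 311.40587932982083, 'cy': 206.65342400380496, 'dist_coeffs': array([-0.08148633,  0.        ,  0.        ,  0.        ,  0.        ]), 'R': array([[ 0.87677078,  0.48068751,  0.0145784 ],
       [ 0.40617476, -0.72394895, -0.557602  ],
       [-0.2574783 ,  0.49481051, -0.82998041]]), 't': array([-0.43428229, -0.14979961,  1.20288187])}
top {'fx': 412.8218598348845, 'fy': 412.8218598348845, 'cx': 322.0373449984716, 'cy': 197.54567747389567, 'dist_coeffs': array([-0.00988497,  0.        ,  0.        ,  0.        ,  0.        ]), 'R': array([[-0.01401025, -0.9997857 , -0.0152402 ],
       [-0.99583592,  0.01532477, -0.08986636],
       [ 0.09008065,  0.01391768, -0.99583722]]), 't': array([-1.14387111e-03,  5.17779322e-01,  1.19552097e+00])}
```

View pics/scene0.png

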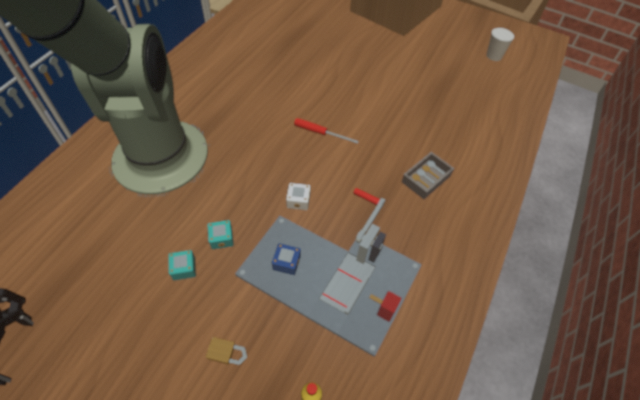

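View pics/top0.png

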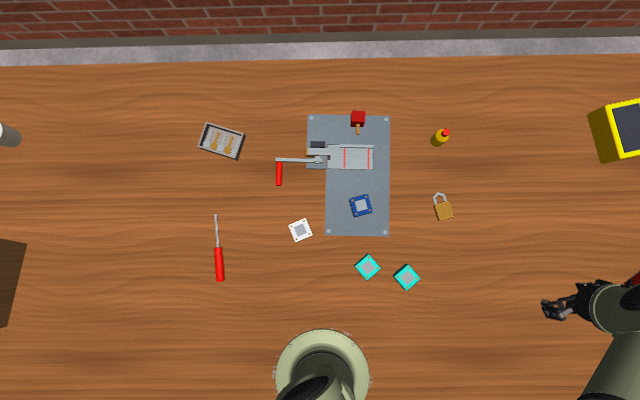

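The scene view shows the stand at about (330,285) with the lock at (286,258). In the top view the bed covers columns 307–390 and rows 115–236, the blue lock is at (360,205), and the red handle is at (279,173). I'll enlarge the top view next.

```bash
python3 - <<'E'
import cv2
a=cv2.imread("pics/top0.png")[100:250,265:405]
cv2.imwrite("pics/topc.png",cv2.resize(a,None,fx=4,fy=4,interpolation=cv2.INTER_CUBIC)[:600])
a=cv2.imread("pics/scene0.png")[180:360,230:430]
cv2.imwrite("pics/scc.png",cv2.resize(a,None,fx=3.3,fy=3.3,interpolation=cv2.INTER_CUBIC)[:600])
E
```

```text
(no output)
```

View pics/topc.png

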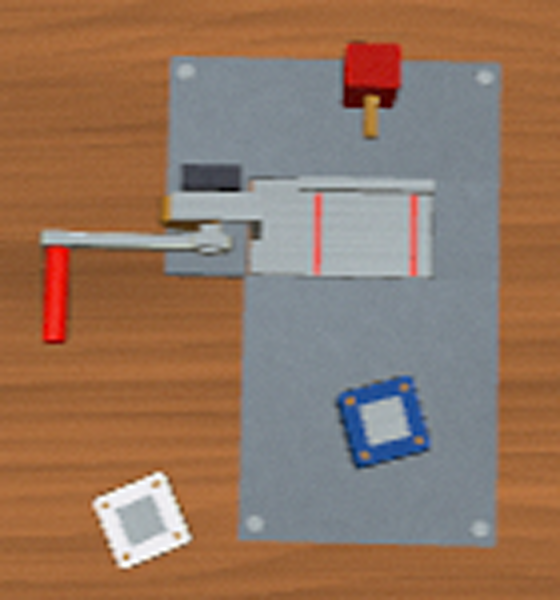

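View pics/scc.png

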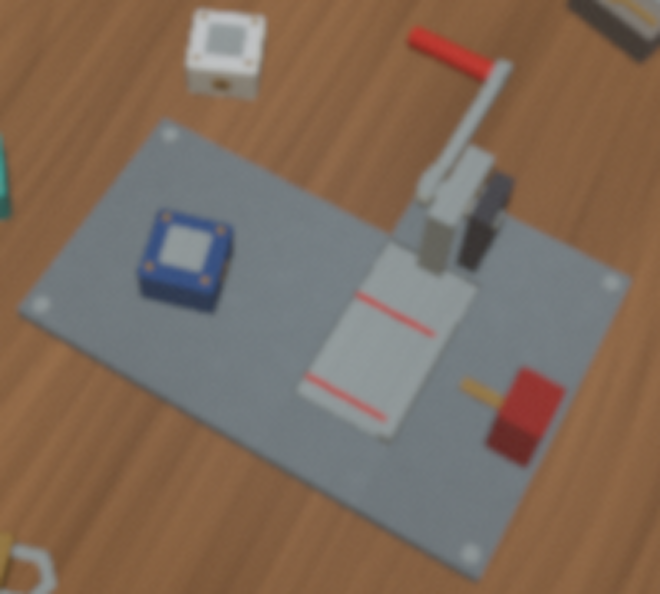

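The crops give usable bed corners. In the 4x top crop they are (170,57), (500,63), (496,546) and (239,539), and the lock's top face corners are (337,395), (410,377), (430,442) and (358,468). Next I'll fit the poses using both cameras.

```bash
cat > h.py <<'E'
import numpy as np,cv2
from workcell import bot
from scipy.optimize import least_squares
def proj(n,X,c=None):
    c=c or bot.get_calibration(n)
    K=np.array([[c['fx'],0,c['cx']],[0,c['fy'],c['cy']],[0,0,1]])
    return cv2.projectPoints(np.asarray(X,float).reshape(-1,1,3),cv2.Rodrigues(c['R'])[0],c['t'],K,np.asarray(c['dist_coeffs']))[0].reshape(-1,2)
def crop(p,s,off): return (np.asarray(p,float)+.5)/s-.5+np.array(off)
def pose(L,v,z0=0):
    c,s=np.cos(v[2]),np.sin(v[2]); L=np.asarray(L,float)
    return np.c_[v[0]+c*L[:,0]-s*L[:,1], v[1]+s*L[:,0]+c*L[:,1], L[:,2]+z0]
def fit(obs,v0):
    # obs list of (cam,L,pix[,calib])
    f=lambda v:np.concatenate([(proj(o[0],pose(o[1],v),o[3] if len(o)>3 else None)-o[2]).ravel() for o in obs])
    r=least_squares(f,v0); return r.x,r.fun
def to_world(v,p): return pose([p],v)[0]
E
python3 - <<'E'
from h import *
T=lambda p:crop(p,4,(265,100)); S=lambda p:crop(p,3.3,(230,180))
z=.012
f,r=fit([("top",[[.13,.15,z],[.13,-.1,z],[-.235,-.1,z],[-.235,.09,z]],T([[170,57],[500,63],[496,546],[239,539]])),
("scene",[[-.235,.09,z],[-.235,-.1,z],[.13,-.1,z],[.13,.15,z]],S([[165,120],[20,312],[478,580],[632,278]]))],[.6,0,0])
print(f,np.round(r.reshape(-1,2),2).tolist())
h=.028;z=.052
L=[[h,h,z],[h,-h,z],[-h,-h,z],[-h,h,z]]
l,r=fit([("top",L,T([[337,395],[410,377],[430,442],[358,468]])),("scene",[[-h,h,z],[-h,-h,z],[h,-h,z],[h,h,z]],S([[157,212],[139,280],[221,298],[236,226]]))],[.5,0,.2])
print(l,np.round(r.reshape(-1,2),2).tolist())
np.savez("fx.npz",f=f,l=l)
c,s=np.cos(f[2]),np.sin(f[2]);d=l[:2]-f[:2]
print("lock in fixture",c*d[0]+s*d[1],-s*d[0]+c*d[1],np.degrees(l[2]-f[2]))
E
```

```text
[ 0.64153531 -0.11343701 -0.0365294 ] [[0.46, -0.74], [0.41, -0.77], [0.47, -0.53], [0.31, -0.23], [-0.48, -1.16], [-1.15, -0.87], [0.52, -0.28], [0.17, -0.2]]
[ 0.49594266 -0.12218783  0.29582966] [[0.27, -1.06], [0.51, -2.48], [1.65, -0.26], [1.09, -0.79], [0.19, -1.4], [-0.47, -0.79], [-1.14, -1.46], [-0.27, -1.13]]
lock in fixture -0.14517592924752928 -0.014062210952762907 19.042771125317575
```

```bash
cat >> h.py <<'E'
from scipy.spatial.transform import Rotation as Ro
def Rcur():
    return Ro.from_euler('xyz',bot.observe()['tool_rot']).as_matrix()
def Rtool(yaw,tilt=0,flip=1):
    """tool z = flip*x axis of frame yaw; tilt: tool dir = (sin t,-cos t) in (y,z) of that frame"""
    F=Ro.from_euler('z',yaw).as_matrix()
    d=F@np.array([0,np.sin(tilt),-np.cos(tilt)]); z=flip*F[:,0]; y=np.cross(z,d)
    return np.c_[d,y,z]
def step(P,R):
    s=bot.observe(); R0=Rcur()
    t=R0.T@(np.asarray(P)-s['position']); w=np.degrees(Ro.from_matrix(R0.T@R).as_rotvec())
    print("t",np.round(t,4),"w",np.round(w,2),"clock",round(s['clock'],2),"q",np.round(s['qpos'],2))
E
python3 - <<'E'
from h import *
d=np.load("fx.npz");f,l=d['f'],d['l']
print(Rcur().round(2))
for fl in(1,-1): step([l[0]-.0,l[1],.25],Rtool(l[2],0,fl))
# camera rel to tool
c=bot.get_calibration("wrist");R0=Rcur();print((R0.T@(-c['R'].T@c['t']-bot.observe()['position'])).round(3),(c['R']@R0).round(2),c['fx'])
E
```

```text
[[-0.    0.41 -0.91]
 [ 0.   -0.91 -0.41]
 [-1.   -0.    0.  ]]
t [-0.0019 -0.3078 -0.4006] w [-1.7244e+02 -9.0000e-02  1.0000e-02] clock 0.1 q [ 1.07  0.52 -0.04  1.6   0.02  1.02 -0.11]
t [-0.0019 -0.3078 -0.4006] w [7.56 0.01 0.06] clock 0.1 q [ 1.07  0.52 -0.04  1.6   0.02  1.02 -0.11]
[-0.126  0.001 -0.084] [[ 0.    1.    0.  ]
 [-0.32 -0.    0.95]
 [ 0.95 -0.    0.32]] 298.79575961952764
```

```bash
R='{"tx":0,"ty":-0.308,"tz":-0.4,"wx":7.6,"claw":0}'; python3 -m creep '[{"ty":-0.308,"tz":-0.400,"wx":7.6,"claw":0},{"ty":-0.308,"tz":-0.400,"wx":7.6,"claw":0},{"ty":-0.308,"tz":-0.400,"wx":7.6,"claw":0},{"ty":-0.308,"tz":-0.400,"wx":7.6,"claw":0},{"ty":-0.308,"tz":-0.400,"wx":7.6,"claw":0},{"ty":-0.308,"tz":-0.400,"wx":7.6,"claw":0},{"ty":-0.308,"tz":-0.400,"wx":7.6,"claw":0},{"ty":-0.308,"tz":-0.400,"wx":7.6,"claw":0}]' 60
python3 - <<'E'
from h import *
d=np.load("fx.npz");f,l=d['f'],d['l']
step([l[0]-.0,l[1],.25],Rtool(l[2],0,-1))
E
```

```text
t [-0.0019 -0.3078 -0.4006] w [7.56 0.01 0.06] clock 0.1 q [ 1.07  0.52 -0.04  1.6   0.02  1.02 -0.11]$[0]: bad value
```

```bash
python3 -m creep '[{"wx":7.6,"wy":0,"wz":0,"tx":0,"ty":-0.308,"tz":-0.400,"claw":0}]' 60; python3 -m creep --help | head -20
```

```text
clock: 0.2
position: [0.279, -0.5278, 0.2474]
tool_rot: [-0.142, 1.568, -2.994]
force: [1.4, 0.6, 0.6]
grip_width: 0.0854invalid input: not JSON, or not a number
```

Every key is required in each row. I'll carry on.

```bash
python3 - <<'E'
from h import *
d=np.load("fx.npz");f,l=d['f'],d['l']
step([l[0]-.0,l[1],.25],Rtool(l[2],0,-1))
E
```

```text
t [-0.0032 -0.3268 -0.3237] w [-0.36  0.14  0.02] clock 0.2 q [ 0.99  0.48 -0.01  1.68  0.01  0.99 -0.3 ]
```

```bash
python3 -m creep '[{"wx":0,"wy":0,"wz":0,"tx":0,"ty":-0.327,"tz":-0.324,"claw":0},{"wx":0,"wy":0,"wz":0,"tx":0,"ty":-0.327,"tz":-0.324,"claw":0},{"wx":0,"wy":0,"wz":0,"tx":0,"ty":-0.327,"tz":-0.324,"claw":0},{"wx":0,"wy":0,"wz":0,"tx":0,"ty":-0.327,"tz":-0.324,"claw":0},{"wx":0,"wy":0,"wz":0,"tx":0,"ty":-0.327,"tz":-0.324,"claw":0},{"wx":0,"wy":0,"wz":0,"tx":0,"ty":-0.327,"tz":-0.324,"claw":0},{"wx":0,"wy":0,"wz":0,"tx":0,"ty":-0.327,"tz":-0.324,"claw":0},{"wx":0,"wy":0,"wz":0,"tx":0,"ty":-0.327,"tz":-0.324,"claw":0}]' 60
python3 - <<'E'
from h import *
d=np.load("fx.npz");f,l=d['f'],d['l']
step([l[0]-.0,l[1],.25],Rtool(l[2],0,-1))
E
```

```text
clock: 1.0
position: [0.4706, -0.1692, 0.247]
tool_rot: [-0.095, 1.568, -2.947]
force: [0.5, -0.5, 0.8]
grip_width: 0.0853
t [-0.0031 -0.0378 -0.0377] w [-0.37  0.14  0.01] clock 1.0 q [ 0.34  0.33 -0.15  1.92  0.06  0.9  -1.12]
```

```bash
python3 -m creep '[{"wx":0,"wy":0,"wz":0,"tx":0,"ty":-0.038,"tz":-0.038,"claw":0},{"wx":0,"wy":0,"wz":0,"tx":0,"ty":-0.038,"tz":-0.038,"claw":0},{"wx":0,"wy":0,"wz":0,"tx":0,"ty":-0.038,"tz":-0.038,"claw":0},{"wx":0,"wy":0,"wz":0,"tx":0,"ty":-0.038,"tz":-0.038,"claw":0}]' 60
python3 - <<'E'
from h import *
c=bot.get_calibration("wrist");im=bot.grab_frame("wrist");cv2.imwrite("pics/w1.png",im)
np.save("w1c.npy",c,allow_pickle=True)
E
```

```text
clock: 1.4
position: [0.4956, -0.123, 0.2467]
tool_rot: [-0.006, 1.568, -2.859]
force: [-0.6, -0.0, -0.4]
grip_width: 0.0855
```

View pics/w1.png

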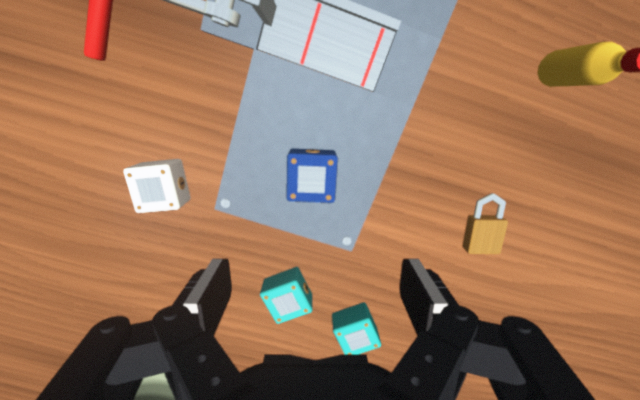

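The wrist view shows the lock's top face at about (312,180), the bed's near corners at (217,209) and (352,250), the platen at (330,45), and the red handle running from (100,0) to (95,58). I'll enlarge it.

```bash
python3 - <<'E'
import cv2
a=cv2.imread("pics/w1.png")
cv2.imwrite("pics/w1a.png",cv2.resize(a[135:260,200:370],None,fx=4.5,fy=4.5,interpolation=cv2.INTER_CUBIC))
cv2.imwrite("pics/w1b.png",cv2.resize(a[0:105,240:430],None,fx=4,fy=4,interpolation=cv2.INTER_CUBIC))
E
```

```text
(no output)
```

View pics/w1a.png

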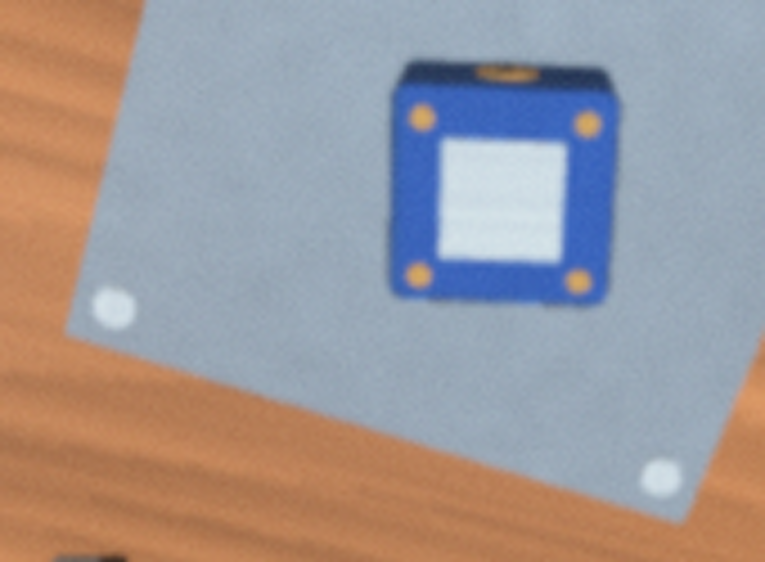

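View pics/w1b.png

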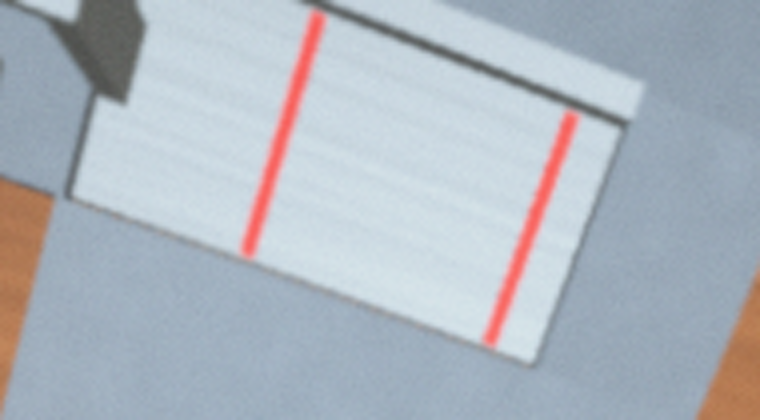

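```bash
python3 - <<'E'
from h import *
c=np.load("w1c.npy",allow_pickle=True).item()
A=lambda p:crop(p,4.5,(200,135)); B=lambda p:crop(p,4,(240,0))
T=lambda p:crop(p,4,(265,100)); S=lambda p:crop(p,3.3,(230,180))
z=.012
W=[("wrist",[[-.235,.09,z],[-.235,-.1,z]],A([[66,334],[685,523]]),c),("wrist",[[-.037,.09,z],[-.036,.086,z],[-.036,-.05,z],[.028,-.05,z]],B([[52,194],[70,197],[537,364],[628,122]]),c)]
f,r=fit(W,[.6,-.1,0]);print(f,r.reshape(-1,2).round(2).tolist())
O=[("top",[[.13,.15,z],[.13,-.1,z],[-.235,-.1,z],[-.235,.09,z]],T([[170,57],[500,63],[496,546],[239,539]])),
("scene",[[-.235,.09,z],[-.235,-.1,z],[.13,-.1,z],[.13,.15,z]],S([[165,120],[20,312],[478,580],[632,278]]))]
f2,r=fit(W+O,f);print(f2,r.reshape(-1,2).round(2).tolist())
h=.028;z=.052
L=[[h,h,z],[h,-h,z],[-h,-h,z],[-h,h,z]]
l,r=fit([("wrist",L,A([[395,88],[619,92],[609,305],[390,297]]),c)],[.5,-.12,.3]);print(l,r.reshape(-1,2).round(2).tolist())
cc,s=np.cos(f[2]),np.sin(f[2]);d=l[:2]-f[:2]
print("lock in fixture",cc*d[0]+s*d[1],-s*d[0]+cc*d[1],np.degrees(l[2]-f[2]))
np.savez("fx2.npz",f=f2,fw=f,l=l)
step([l[0],l[1],.042],Rtool(l[2],0,-1))
E
```

```text
[ 0.64146991 -0.11180732 -0.0361615 ] [[0.2, -0.02], [0.25, -0.18], [1.22, -0.02], [0.49, -0.47], [-0.7, -0.48], [-1.4, 0.81]]
[ 0.6414772  -0.11216093 -0.03667608] [[0.39, -0.01], [0.4, -0.11], [1.53, 0.02], [0.8, -0.42], [-0.43, -0.38], [-1.09, 0.94], [0.05, -0.72], [-0.0, -0.74], [0.03, -0.5], [-0.13, -0.21], [-0.22, -1.54], [-0.86, -1.33], [0.73, -0.83], [0.34, -0.62]]
[ 0.49411645 -0.11984428  0.25471795] [[-1.21, -1.41], [1.01, -0.59], [0.4, 1.03], [-0.19, 1.27]]
lock in fixture -0.14696655706148185 -0.013359071985564405 16.666164573818666
t [ 0.2047 -0.0037 -0.0003] w [ 1.88  0.18 -0.01] clock 1.45 q [ 0.26  0.35 -0.16  1.89  0.07  0.91 -1.23]
```

```bash
python3 -m creep '[{"wx":1.9,"wy":0.2,"wz":0,"tx":0.05,"ty":-0.004,"tz":0,"claw":0},{"wx":1.9,"wy":0.2,"wz":0,"tx":0.10,"ty":-0.004,"tz":0,"claw":0},{"wx":1.9,"wy":0.2,"wz":0,"tx":0.15,"ty":-0.004,"tz":0,"claw":0},{"wx":1.9,"wy":0.2,"wz":0,"tx":0.18,"ty":-0.004,"tz":0,"claw":0},{"wx":1.9,"wy":0.2,"wz":0,"tx":0.205,"ty":-0.004,"tz":0,"claw":0},{"wx":1.9,"wy":0.2,"wz":0,"tx":0.205,"ty":-0.004,"tz":0,"claw":0},{"wx":1.9,"wy":0.2,"wz":0,"tx":0.205,"ty":-0.004,"tz":0,"claw":0}]' 30
python3 - <<'E'
from h import *
l=np.load("fx2.npz")['l']
cv2.imwrite("pics/w2.png",bot.grab_frame("wrist"))
step([l[0],l[1],.042],Rtool(l[2],0,-1))
E
```

```text
clock: 2.15
position: [0.4935, -0.1207, 0.0423]
tool_rot: [1.378, 1.57, -1.511]
force: [0.1, -0.1, 0.6]
grip_width: 0.0853
t [ 0.0009 -0.0006 -0.0002] w [-0.09 -0.07 -0.05] clock 2.2 q [ 0.2   0.67 -0.11  2.04  0.16  0.44 -1.34]
```

View pics/w2.png

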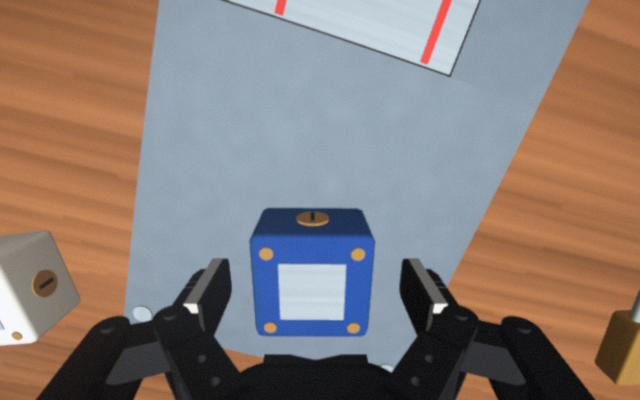

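The lock at (312,285) sits centred between the open pads at x of about 215 and 415. Next I'll close on it.

```bash
python3 -m creep '[{"wx":0,"wy":0,"wz":0,"tx":0,"ty":0,"tz":0,"claw":0.3},{"wx":0,"wy":0,"wz":0,"tx":0,"ty":0,"tz":0,"claw":0.5},{"wx":0,"wy":0,"wz":0,"tx":0,"ty":0,"tz":0,"claw":0.6},{"wx":0,"wy":0,"wz":0,"tx":0,"ty":0,"tz":0,"claw":0.6},{"wx":0,"wy":0,"wz":0,"tx":0,"ty":0,"tz":0,"claw":0.6},{"wx":0,"wy":0,"wz":0,"tx":0,"ty":0,"tz":0,"claw":0.6}]' 30
python3 - <<'E'
from h import *
d=np.load("fx2.npz");f=d['f']
cv2.imwrite("pics/w3.png",bot.grab_frame("wrist"))
p=bot.observe()['position']
for x,y in [(-.1,0),(-.03,0),(-.008,0),(0,0)]: P=to_world(f,[x,y,p[2]]);print(x);step(P,Rtool(f[2],0,-1))
E
```

```text
clock: 2.8
position: [0.4947, -0.1206, 0.0442]
tool_rot: [2.645, 1.568, -0.244]
force: [-2.6, 0.6, 16.4]
grip_width: 0.0558
-0.1
t [ 0.0001 -0.     -0.0484] w [16.6  -0.18 -0.06] clock 2.85 q [ 0.2   0.67 -0.11  2.04  0.16  0.44 -1.34]
-0.03
t [ 0.0004  0.02   -0.1155] w [16.6  -0.18 -0.06] clock 2.85 q [ 0.2   0.67 -0.11  2.04  0.16  0.44 -1.34]
-0.008
t [ 0.0004  0.0263 -0.1366] w [16.6  -0.18 -0.06] clock 2.85 q [ 0.2   0.67 -0.11  2.04  0.16  0.44 -1.34]
0
t [ 0.0005  0.0286 -0.1443] w [16.6  -0.18 -0.06] clock 2.85 q [ 0.2   0.67 -0.11  2.04  0.16  0.44 -1.34]
```

View pics/w3.png

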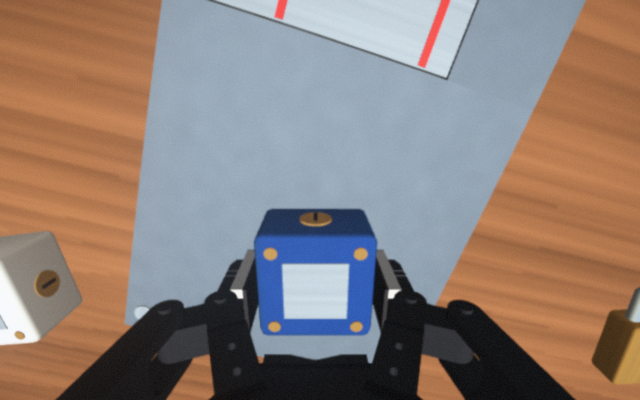

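```bash
python3 -m creep '[{"wx":4,"wy":0,"wz":0,"tx":0,"ty":0.002,"tz":-0.012,"claw":0.6},{"wx":8,"wy":0,"wz":0,"tx":0,"ty":0.005,"tz":-0.027,"claw":0.6},{"wx":12,"wy":0,"wz":0,"tx":0,"ty":0.008,"tz":-0.045,"claw":0.6},{"wx":16.6,"wy":0,"wz":0,"tx":0,"ty":0.011,"tz":-0.063,"claw":0.6},{"wx":16.6,"wy":0,"wz":0,"tx":0,"ty":0.014,"tz":-0.081,"claw":0.6},{"wx":16.6,"wy":0,"wz":0,"tx":0,"ty":0.017,"tz":-0.099,"claw":0.6},{"wx":16.6,"wy":0,"wz":0,"tx":0,"ty":0.019,"tz":-0.11,"claw":0.6},{"wx":16.6,"wy":0,"wz":0,"tx":0,"ty":0.019,"tz":-0.11,"claw":0.6}]' 30
python3 - <<'E'
from h import *
d=np.load("fx2.npz");f=d['f']
c=bot.get_calibration("wrist");np.save("w4c.npy",c,allow_pickle=True)
cv2.imwrite("pics/w4.png",bot.grab_frame("wrist"))
s=bot.observe();p=s['position'];print(p,s['force'])
for x,y in [(0,0)]: P=to_world(f,[x,y,p[2]]);print(x);step(P,Rtool(f[2],0,-1))
E
```

```text
clock: 3.65
position: [0.607, -0.1111, 0.0449]
tool_rot: [3.053, 1.566, -0.125]
force: [-0.0, -0.2, -5.4]
grip_width: 0.0552
[ 0.60581364 -0.11138768  0.04464271] [-0.36220963  0.6057039  -6.98628409]
0
t [ 0.0001 -0.0005 -0.0357] w [ 0.01 -0.18 -0.03] clock 3.7 q [ 0.11  0.77 -0.03  1.75  0.04  0.61 -1.56]
```

View pics/w4.png

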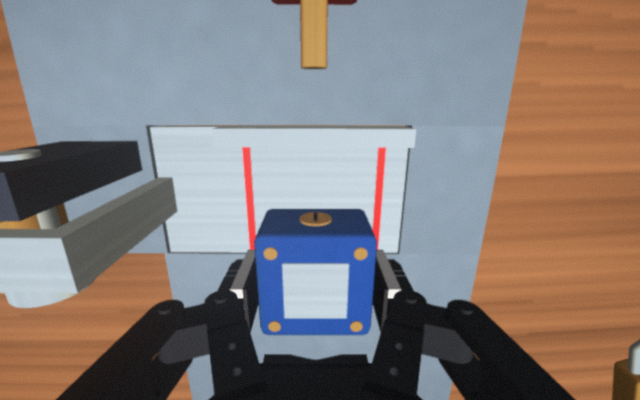

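Force z of −5 to −7 N means the gripper is carrying about the lock's weight. I'll press it back down before sliding on.

```bash
python3 -m creep '[{"wx":0,"wy":-0.2,"wz":0,"tx":0.0015,"ty":0,"tz":0,"claw":0.6},{"wx":0,"wy":-0.2,"wz":0,"tx":0.0025,"ty":0,"tz":0,"claw":0.6},{"wx":0,"wy":-0.2,"wz":0,"tx":0.0025,"ty":0,"tz":-0.006,"claw":0.6},{"wx":0,"wy":-0.2,"wz":0,"tx":0.0025,"ty":0,"tz":-0.014,"claw":0.6},{"wx":0,"wy":-0.2,"wz":0,"tx":0.0025,"ty":0,"tz":-0.022,"claw":0.6},{"wx":0,"wy":-0.2,"wz":0,"tx":0.0025,"ty":0,"tz":-0.026,"claw":0.6},{"wx":0,"wy":-0.2,"wz":0,"tx":0.0025,"ty":0,"tz":-0.026,"claw":0.6}]' 30
python3 - <<'E'
from h import *
d=np.load("fx2.npz");f=d['f']
c=bot.get_calibration("wrist");np.save("w5c.npy",c,allow_pickle=True)
a=bot.grab_frame("wrist")
cv2.imwrite("pics/w5.png",cv2.resize(a[90:350,130:480],None,fx=2.2,fy=2.2,interpolation=cv2.INTER_CUBIC))
s=bot.observe();p=s['position'];print(p,s['force'])
for x,y in [(0,0)]: P=to_world(f,[x,y,p[2]]);print(x);step(P,Rtool(f[2],0,-1))
E
```

```text
clock: 4.4
position: [0.6286, -0.1133, 0.0437]
tool_rot: [0.22, 1.564, -2.959]
force: [-27.8, 0.7, 38.3]
grip_width: 0.0556
[ 0.628573   -0.11329386  0.0437383 ] [-27.47334652   0.31910938  37.07812224]
0
t [-0.0001 -0.0016 -0.0129] w [-0.06  0.34 -0.08] clock 4.45 q [ 0.11  0.8  -0.03  1.68  0.04  0.66 -1.56]
```

View pics/w5.png

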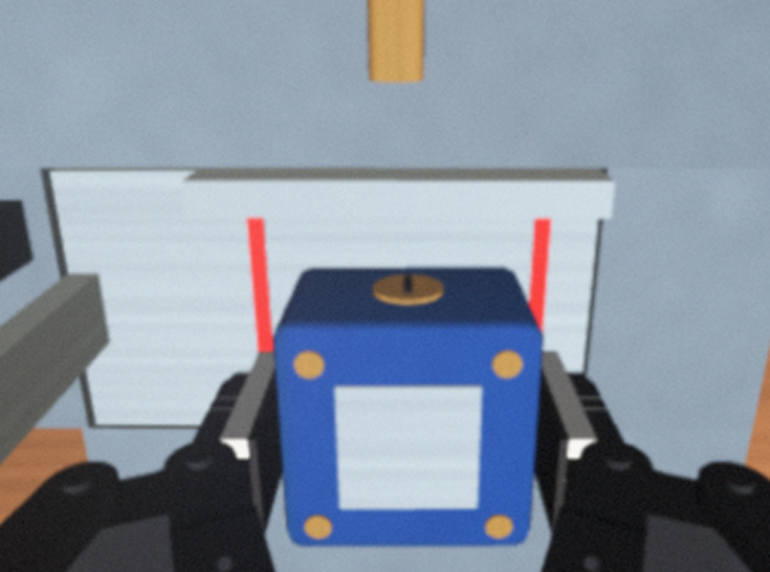

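That was too much down force: 38 N down and 27 N of drag. The front bottom edge of the lock at (410,268) is still about 13 mm short of the lip base at row 218. I'll ease off the pressure and continue.

```bash
python3 -m creep '[{"wx":0,"wy":0,"wz":0,"tx":0.0005,"ty":0,"tz":0,"claw":0.6},{"wx":0,"wy":0,"wz":0,"tx":0.0005,"ty":0,"tz":0,"claw":0.6},{"wx":0,"wy":0,"wz":0,"tx":0.0005,"ty":0,"tz":-0.002,"claw":0.6}]' 30
python3 -m creep '[{"wx":0,"wy":0,"wz":0,"tx":0.0005,"ty":0,"tz":-0.004,"claw":0.6},{"wx":0,"wy":0,"wz":0,"tx":0.0005,"ty":-0.001,"tz":-0.006,"claw":0.6},{"wx":0,"wy":0,"wz":0,"tx":0.0005,"ty":-0.001,"tz":-0.006,"claw":0.6}]' 30
```

```text
clock: 4.75
position: [0.6281, -0.1136, 0.044]
tool_rot: [0.14, 1.56, -3.04]
force: [-26.3, 3.7, 32.9]
grip_width: 0.0559
clock: 5.05
position: [0.6313, -0.1136, 0.0441]
tool_rot: [0.139, 1.555, -3.042]
force: [-22.2, 0.4, 27.1]
grip_width: 0.0552
```

```bash
python3 - <<'E'
from h import *
d=np.load("fx2.npz");f=d['f'];s=bot.observe()
step(to_world(f,[0,0,.0441]),Rtool(f[2],0,-1))
E
python3 -m creep '[{"wx":0,"wy":0.3,"wz":0,"tx":-0.0005,"ty":0,"tz":0,"claw":0.6},{"wx":0,"wy":0.5,"wz":0,"tx":-0.0005,"ty":0,"tz":-0.002,"claw":0.6},{"wx":0,"wy":0.5,"wz":0,"tx":-0.0005,"ty":0,"tz":-0.005,"claw":0.6},{"wx":0,"wy":0.5,"wz":0,"tx":-0.0005,"ty":0,"tz":-0.006,"claw":0.6},{"wx":0,"wy":0.5,"wz":0,"tx":-0.0005,"ty":0,"tz":-0.006,"claw":0.6}]' 30
python3 - <<'E'
from h import *
d=np.load("fx2.npz");f=d['f']
c=bot.get_calibration("wrist");np.save("w6c.npy",c,allow_pickle=True)
a=bot.grab_frame("wrist")
cv2.imwrite("pics/w6.png",cv2.resize(a[90:350,130:480],None,fx=2.2,fy=2.2,interpolation=cv2.INTER_CUBIC))
step(to_world(f,[0,0,.0441]),Rtool(f[2],0,-1))
E
```

```text
t [-0.0001 -0.0019 -0.0101] w [-0.14  0.89 -0.12] clock 5.05 q [ 0.1   0.81 -0.03  1.66  0.04  0.68 -1.56]
clock: 5.55
position: [0.6371, -0.114, 0.0444]
tool_rot: [0.286, 1.563, -2.895]
force: [-5.6, 1.1, 3.1]
grip_width: 0.0551
t [ 0.0003 -0.0019 -0.0043] w [-0.14  0.45 -0.13] clock 5.6 q [ 0.1   0.81 -0.03  1.66  0.04  0.68 -1.56]
```

View pics/w6.png

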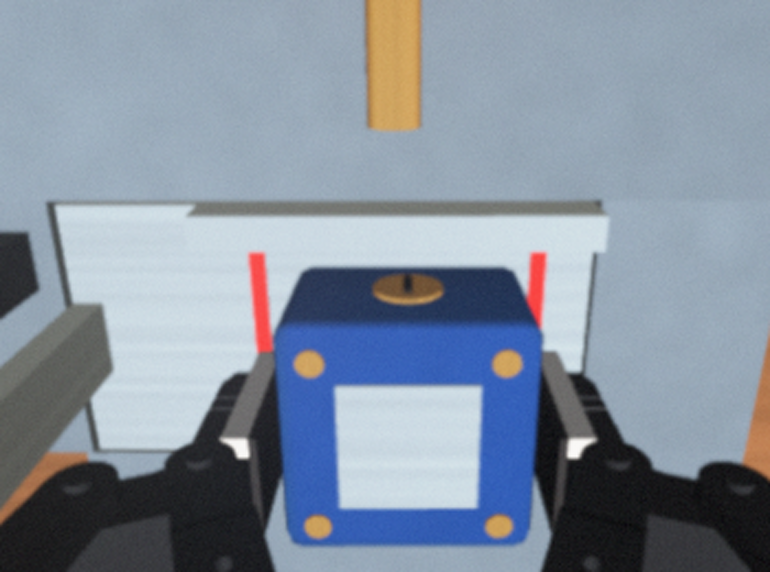

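Only 3 N down now. The lock is about 2 mm to the right of the line midpoint (402) and about 4–5 mm short of the lip.

```bash
python3 -m creep '[{"wx":0,"wy":0.2,"wz":0,"tx":0.0001,"ty":-0.001,"tz":-0.0015,"claw":0.6},{"wx":0,"wy":0.2,"wz":0,"tx":0.0001,"ty":-0.002,"tz":-0.003,"claw":0.6},{"wx":0,"wy":0.2,"wz":0,"tx":0.0001,"ty":-0.0025,"tz":-0.004,"claw":0.6},{"wx":0,"wy":0.2,"wz":0,"tx":0.0001,"ty":-0.0025,"tz":-0.004,"claw":0.6}]' 30
python3 -m creep '[{"wx":0,"wy":0.2,"wz":0,"tx":0,"ty":0,"tz":-0.001,"claw":0.6},{"wx":0,"wy":0.2,"wz":0,"tx":0,"ty":0,"tz":-0.002,"claw":0.6}]' 30
python3 - <<'E'
from h import *
d=np.load("fx2.npz");f=d['f']
c=bot.get_calibration("wrist");np.save("w7c.npy",c,allow_pickle=True)
a=bot.grab_frame("wrist")
cv2.imwrite("pics/w7.png",cv2.resize(a[90:350,130:480],None,fx=2.2,fy=2.2,interpolation=cv2.INTER_CUBIC))
step(to_world(f,[0,0,.0441]),Rtool(f[2],0,-1))
E
```

```text
clock: 6.0
position: [0.6409, -0.1124, 0.0444]
tool_rot: [0.533, 1.565, -2.648]
force: [-5.6, -2.1, 4.4]
grip_width: 0.0554
clock: 6.2
position: [0.6422, -0.1126, 0.0443]
tool_rot: [0.735, 1.566, -2.447]
force: [-9.1, 0.6, 7.8]
grip_width: 0.0556
t [ 0.0002 -0.0004  0.0009] w [-0.18  0.19 -0.18] clock 6.25 q [ 0.1   0.82 -0.03  1.64  0.04  0.68 -1.56]
```

View pics/w7.png

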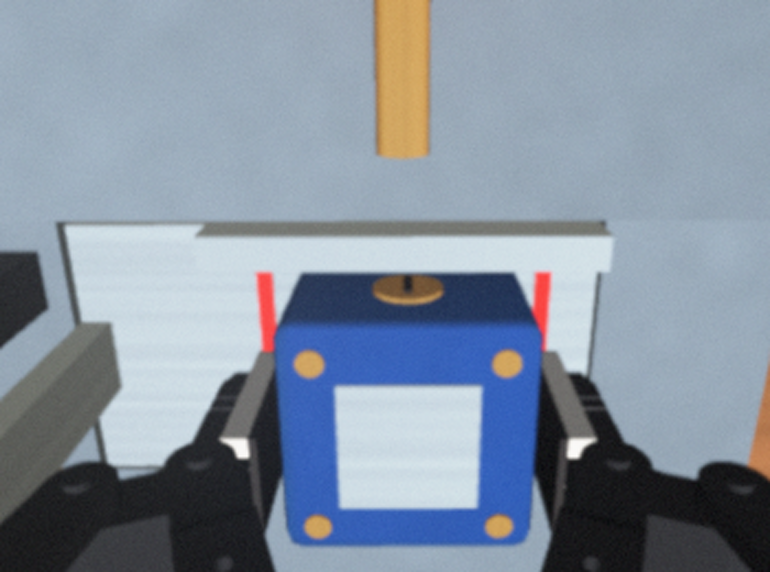

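```bash
python3 -m creep '[{"wx":0,"wy":0.2,"wz":0,"tx":0,"ty":0,"tz":-0.0015,"claw":0.6},{"wx":0,"wy":0.2,"wz":0,"tx":0,"ty":0,"tz":-0.003,"claw":0.6}]' 30
python3 -m creep '[{"wx":0,"wy":0.2,"wz":0,"tx":0,"ty":0,"tz":-0.0015,"claw":0.6},{"wx":0,"wy":0.2,"wz":0,"tx":0,"ty":0,"tz":-0.003,"claw":0.6}]' 30
```

```text
clock: 6.45
position: [0.6433, -0.1126, 0.0441]
tool_rot: [0.549, 1.565, -2.633]
force: [-25.4, 3.4, 20.7]
grip_width: 0.0552
clock: 6.65
position: [0.6434, -0.1127, 0.044]
tool_rot: [0.336, 1.562, -2.845]
force: [-32.1, 3.3, 28.7]
grip_width: 0.0553
```

```bash
python3 -m creep '[{"wx":0,"wy":0.3,"wz":0,"tx":-0.0006,"ty":0,"tz":-0.001,"claw":0.6},{"wx":0,"wy":0.3,"wz":0,"tx":-0.0006,"ty":0,"tz":-0.001,"claw":0.6}]' 20
python3 - <<'E'
from h import *
d=np.load("fx2.npz");f=d['f']
c=bot.get_calibration("wrist");np.save("w8c.npy",c,allow_pickle=True)
a=bot.grab_frame("wrist")
cv2.imwrite("pics/w8.png",cv2.resize(a[90:350,130:480],None,fx=2.2,fy=2.2,interpolation=cv2.INTER_CUBIC))
step(to_world(f,[0,0,.0441]),Rtool(f[2],0,-1));print(bot.observe()['force'])
E
```

```text
clock: 6.85
position: [0.6432, -0.1126, 0.0444]
tool_rot: [0.453, 1.565, -2.729]
force: [-9.9, 1.0, 6.7]
grip_width: 0.0555
t [ 0.0003 -0.0004  0.0017] w [-0.21  0.33 -0.16] clock 6.9 q [ 0.1   0.82 -0.03  1.64  0.04  0.69 -1.56]
[-11.38994258   1.21827029   7.17263336]
```

View pics/w8.png

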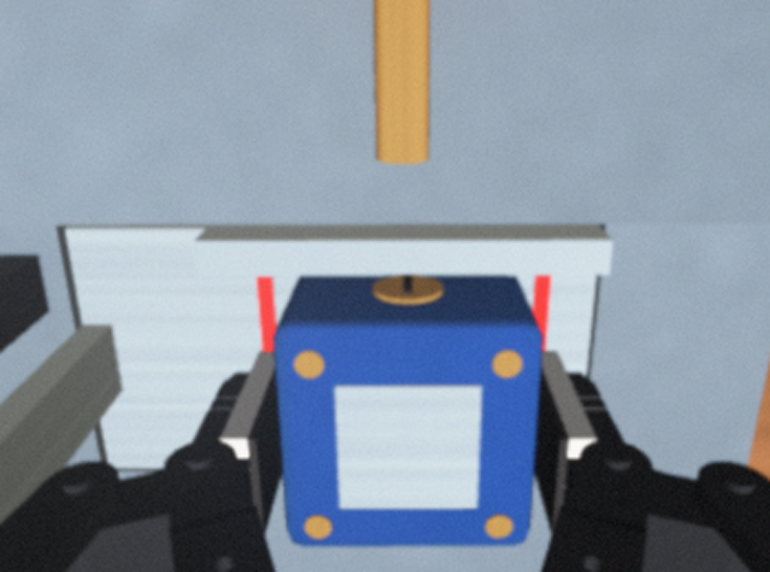

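The lock's front face is parallel to the lip edge (row 276) and touching it. Its centre column is 408, against a line midpoint of about 403, roughly 1 mm off. I'll let go and rise.

```bash
python3 -m creep '[{"wx":0,"wy":0,"wz":0,"tx":0,"ty":0,"tz":0,"claw":0.2},{"wx":0,"wy":0,"wz":0,"tx":0,"ty":0,"tz":0,"claw":0},{"wx":0,"wy":0,"wz":0,"tx":0,"ty":0,"tz":0,"claw":0},{"wx":0,"wy":0,"wz":0,"tx":0,"ty":0,"tz":0,"claw":0},{"wx":0,"wy":0,"wz":0,"tx":-0.03,"ty":0,"tz":0,"claw":0},{"wx":0,"wy":0,"wz":0,"tx":-0.08,"ty":0,"tz":0,"claw":0},{"wx":0,"wy":0,"wz":0,"tx":-0.13,"ty":0,"tz":0,"claw":0},{"wx":0,"wy":0,"wz":0,"tx":-0.16,"ty":0,"tz":0,"claw":0}]' 20
python3 - <<'E'
from h import *
d=np.load("fx2.npz");f=d['f']
c=bot.get_calibration("wrist");np.save("w9c.npy",c,allow_pickle=True)
a=bot.grab_frame("wrist")
cv2.imwrite("pics/w9.png",a)
b=bot.grab_frame("top")
cv2.imwrite("pics/top1.png",cv2.resize(b[100:250,265:405],None,fx=4,fy=4,interpolation=cv2.INTER_CUBIC))
E
```

```text
clock: 7.7
position: [0.6451, -0.1124, 0.2084]
tool_rot: [1.038, 1.567, -2.145]
force: [1.0, -0.3, -0.3]
grip_width: 0.0856
```

View pics/w9.png

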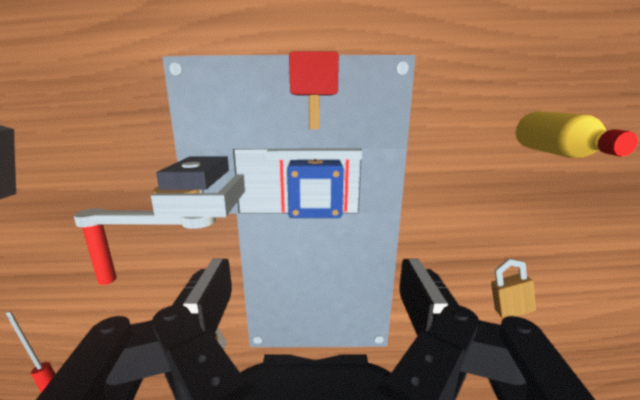

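View pics/top1.png

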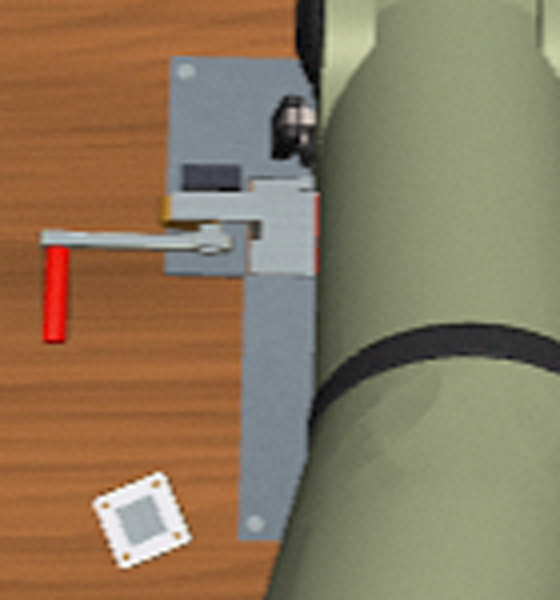

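The wrist picture now shows the whole stand: bed corners near (165,57), (414,56), (389,347) and (248,348), the lock at (315,190), and the handle from (94,226) to (104,283). I'll enlarge it to measure the handle and check the lock.

```bash
python3 - <<'E'
import cv2
a=cv2.imread("pics/w9.png")
cv2.imwrite("pics/w9a.png",cv2.resize(a[190:300,60:260],None,fx=4,fy=4,interpolation=cv2.INTER_CUBIC))
cv2.imwrite("pics/w9b.png",cv2.resize(a[135:230,225:385],None,fx=5,fy=5,interpolation=cv2.INTER_CUBIC))
E
```

```text
(no output)
```

View pics/w9a.png

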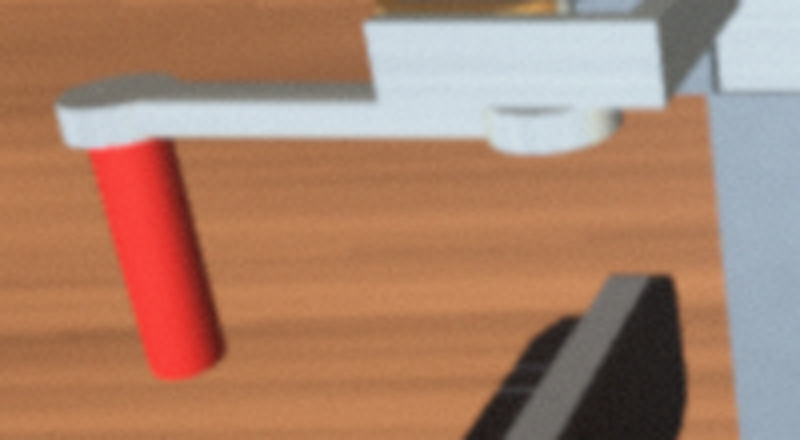

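View pics/w9b.png

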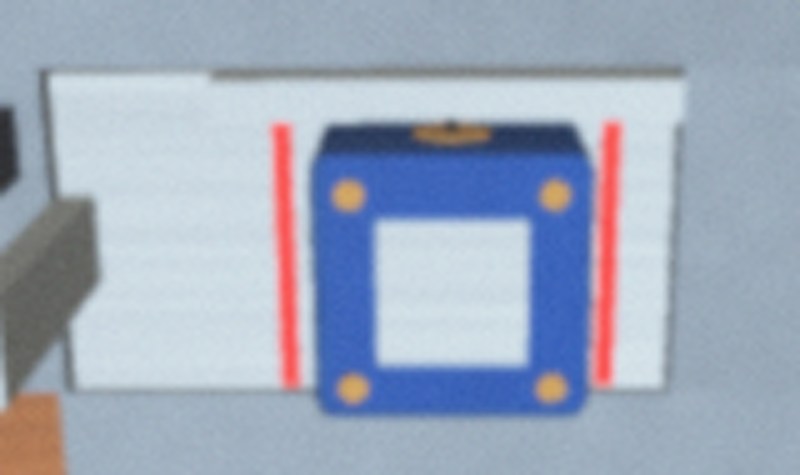

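```bash
python3 - <<'E'
from h import *
c=np.load("w9c.npy",allow_pickle=True).item();d=np.load("fx2.npz");f=d['f']
A=lambda p:crop(p,4,(60,190)); B=lambda p:crop(p,5,(225,135)); I=lambda p:np.array(p,float)
z=.012
W=[("wrist",[[-.036,.086,z],[-.036,-.05,z],[.028,-.05,z]],B([[72,390],[668,390],[680,122]]),c),
("wrist",[[-.037,.09,z]],A([[707,93]]),c),("wrist",[[.13,.15,z],[.13,-.1,z],[-.235,-.1,z],[-.235,.09,z]],I([[163.5,57],[414.5,56],[388.5,346.5],[248.5,348]]),c)]
fw,r=fit(W,f);print("fixture",f,"->",fw,r.reshape(-1,2).round(1).tolist())
f=(f+fw)/2
h=.028;zz=.052
l,r=fit([("wrist",[[h,h,zz],[h,-h,zz],[-h,-h,zz],[-h,h,zz]],B([[314,157],[591,156],[586,412],[320,413]]),c)],[.64,-.11,0])
print("lock",l,r.round(1));cc,s=np.cos(f[2]),np.sin(f[2]);q=l[:2]-f[:2];print("in fix",cc*q[0]+s*q[1],-s*q[0]+cc*q[1],np.degrees(l[2]-f[2]))
def ray(p,zz):
    K=np.array([[c['fx'],0,c['cx']],[0,c['fy'],c['cy']],[0,0,1]])
    u=cv2.undistortPoints(np.array(p,float).reshape(-1,1,2),K,np.asarray(c['dist_coeffs'])).reshape(-1,2)
    C=-c['R'].T@c['t'];out=[]
    for a in u:
        v=c['R'].T@np.r_[a,1];out.append(C+v*(zz-C[2])/v[2])
    return np.array(out)
H=ray(A([[131,145],[187,367]]),.06);print(H)
q=(H-np.r_[f[:2],0]);print("fix x,y",np.c_[cc*q[:,0]+s*q[:,1],-s*q[:,0]+cc*q[:,1]])
np.savez("fx3.npz",f=f)
E
```

```text
fixture [ 0.6414772  -0.11216093 -0.03667608] -> [ 0.63984036 -0.1120943  -0.04003747] [[1.1, 0.5], [-0.6, 0.3], [-0.4, -1.0], [0.4, 1.0], [-0.8, -0.1], [0.8, -0.1], [-1.6, 0.2], [1.1, -0.9]]
lock [ 0.64117679 -0.11300462 -0.03861716] [-1.5 -1.3  1.5 -1.3  0.9  1.6 -0.8  1.6]
in fix 0.0005512613707947294 -0.0008564980719395531 -0.014918550243599239
[[0.61774269 0.11445908 0.06      ]
 [0.55204371 0.11806196 0.06      ]]
fix x,y [[-0.03158824  0.22554126]
 [-0.09737706  0.22662211]]
```

```bash
python3 - <<'E'
from h import *
f=np.load("fx3.npz")['f'];c=bot.get_calibration("top")
K=np.array([[c['fx'],0,c['cx']],[0,c['fy'],c['cy']],[0,0,1]])
def ray(p,zz):
    u=cv2.undistortPoints(np.array(p,float).reshape(-1,1,2),K,np.asarray(c['dist_coeffs'])).reshape(-1,2)
    C=-c['R'].T@c['t']
    return np.array([C+v*(zz-C[2])/v[2] for v in [c['R'].T@np.r_[a,1] for a in u]])
H=ray(crop([[57,247],[54,342],[57,231]],4,(265,100)),.067)
cc,s=np.cos(f[2]),np.sin(f[2]);q=H-np.r_[f[:2],0]
print(np.c_[cc*q[:,0]+s*q[:,1],-s*q[:,0]+cc*q[:,1]])
E
```

```text
[[-0.02925569  0.22439154]
 [-0.09799248  0.22421132]
 [-0.01761451  0.22478689]]
```

The top and wrist views agree: handle axis at fixture y ≈ 0.225, grip point x ≈ −0.06, and pivot y ≈ 0.115. The lock is seated at (0.5, −0.9) mm and 0.0°. For the lever I'll tilt the tool −45° and keep it turning with the lever.

```bash
cat >> h.py <<'E'
def lever(th,beta=-45,back=0,gx=-.064,r=.110):
    f=np.load("fx3.npz")['f']; t=np.radians(th+beta); a=np.radians(th)
    P=to_world(f,[gx,.115+r*np.cos(a)-back*np.sin(t),.06+r*np.sin(a)+back*np.cos(t)])
    return P,Rtool(f[2],t,-1)
E
python3 - <<'E'
from h import *
P,R=lever(0,back=.16);print(P);step(P,R)
E
```

```text
[0.58967252 0.22821499 0.17313708]
t [ 0.0349 -0.3383  0.0703] w [-1.600e-01 -4.000e-02  4.482e+01] clock 7.8 q [ 0.1   0.61 -0.03  1.55  0.02  0.98 -1.55]
```

```bash
python3 -m creep '[{"wx":0,"wy":0,"wz":0,"tx":0,"ty":-0.04,"tz":0.01,"claw":0},{"wx":0,"wy":0,"wz":4,"tx":0,"ty":-0.08,"tz":0.02,"claw":0},{"wx":0,"wy":0,"wz":9,"tx":0,"ty":-0.12,"tz":0.03,"claw":0},{"wx":0,"wy":0,"wz":14,"tx":0,"ty":-0.16,"tz":0.04,"claw":0.2},{"wx":0,"wy":0,"wz":19,"tx":0,"ty":-0.20,"tz":0.05,"claw":0.4},{"wx":0,"wy":0,"wz":24,"tx":0.01,"ty":-0.24,"tz":0.06,"claw":0.4},{"wx":0,"wy":0,"wz":29,"tx":0.02,"ty":-0.28,"tz":0.07,"claw":0.4},{"wx":0,"wy":0,"wz":34,"tx":0.03,"ty":-0.32,"tz":0.07,"claw":0.4}]' 60
python3 - <<'E'
from h import *
P,R=lever(0,back=.16);step(P,R)
E
```

```text
clock: 8.6
position: [0.5882, 0.2122, 0.1778]
tool_rot: [1.575, 0.971, -1.606]
force: [1.4, -0.5, -0.0]
grip_width: 0.051
t [-0.0052 -0.0159 -0.0009] w [-0.12 -0.08 10.63] clock 8.6 q [-0.75  0.8   0.15  1.45  0.37  1.31 -2.41]
```

q7 is close to its limit at −2.41, so I'll use the equivalent grasp half a turn about tool x. I'll test the direction first.

```bash
python3 -m creep '[{"wx":-8,"wy":0,"wz":0,"tx":-0.02,"ty":0,"tz":0,"claw":0.4},{"wx":-16,"wy":0,"wz":0,"tx":-0.03,"ty":0,"tz":0,"claw":0.4}]' 60
python3 - <<'E'
from h import *
P,R=lever(0,back=.16);step(P,R)
E
```

```text
clock: 8.8
position: [0.5877, 0.2325, 0.2008]
tool_rot: [1.287, 0.969, -1.605]
force: [0.2, -1.2, 1.4]
grip_width: 0.051
t [ 0.0252 -0.0111 -0.0054] w [16.43 -1.66 10.45] clock 8.8 q [-0.73  0.78  0.08  1.4   0.4   1.39 -2.15]
```

```bash
python3 -m creep '[{"wx":-8,"wy":0,"wz":0,"tx":0,"ty":0,"tz":0,"claw":0.4},{"wx":-16,"wy":0,"wz":0,"tx":0,"ty":0,"tz":0,"claw":0.4},{"wx":-24,"wy":0,"wz":0,"tx":0,"ty":0,"tz":0,"claw":0.4},{"wx":-32,"wy":0,"wz":0,"tx":0,"ty":0,"tz":0,"claw":0.4},{"wx":-40,"wy":0,"wz":0,"tx":0,"ty":0,"tz":0,"claw":0.4},{"wx":-48,"wy":0,"wz":0,"tx":0,"ty":0,"tz":0,"claw":0.4},{"wx":-56,"wy":0,"wz":0,"tx":0,"ty":0,"tz":0,"claw":0.4},{"wx":-64,"wy":0,"wz":0,"tx":0,"ty":0,"tz":0,"claw":0.4}]' 60
python3 -m creep '[{"wx":-8,"wy":0,"wz":0,"tx":0,"ty":0,"tz":0,"claw":0.4},{"wx":-16,"wy":0,"wz":0,"tx":0,"ty":0,"tz":0,"claw":0.4},{"wx":-24,"wy":0,"wz":0,"tx":0,"ty":0,"tz":0,"claw":0.4},{"wx":-32,"wy":0,"wz":0,"tx":0,"ty":0,"tz":0,"claw":0.4},{"wx":-40,"wy":0,"wz":0,"tx":0,"ty":0,"tz":0,"claw":0.4},{"wx":-48,"wy":0,"wz":0,"tx":0,"ty":0,"tz":0,"claw":0.4},{"wx":-56,"wy":0,"wz":0,"tx":0,"ty":0,"tz":0,"claw":0.4},{"wx":-64,"wy":0,"wz":0,"tx":0,"ty":0,"tz":0,"claw":0.4}]' 60
sed -i 's/Rtool(f\[2\],t,-1)/Rtool(f[2],t,1)/' h.py
python3 - <<'E'
from h import *
P,R=lever(0,back=.16);step(P,R)
E
```

```text
clock: 9.6
position: [0.5876, 0.2325, 0.2001]
tool_rot: [0.163, 0.969, -1.605]
force: [0.7, -0.2, 0.5]
grip_width: 0.0511
clock: 10.4
position: [0.5876, 0.2325, 0.1994]
tool_rot: [-0.961, 0.969, -1.606]
force: [0.3, -0.4, -0.8]
grip_width: 0.0514
t [ 0.024   0.0106 -0.0047] w [-34.7   -3.1  -10.24] clock 10.4 q [-0.45  0.81 -0.41  1.38  0.67  1.54 -0.1 ]
```

```bash
python3 -m creep '[{"wx":-8,"wy":-0.7,"wz":-2.3,"tx":0,"ty":0,"tz":0,"claw":0.4},{"wx":-15,"wy":-1.3,"wz":-4.5,"tx":0.01,"ty":0.005,"tz":-0.002,"claw":0.4},{"wx":-22,"wy":-2,"wz":-6.6,"tx":0.024,"ty":0.01,"tz":-0.005,"claw":0.4},{"wx":-29,"wy":-2.6,"wz":-8.7,"tx":0.024,"ty":0.01,"tz":-0.005,"claw":0.4},{"wx":-34.7,"wy":-3.1,"wz":-10.2,"tx":0.024,"ty":0.01,"tz":-0.005,"claw":0.4},{"wx":-34.7,"wy":-3.1,"wz":-10.2,"tx":0.024,"ty":0.01,"tz":-0.005,"claw":0.4},{"wx":-34.7,"wy":-3.1,"wz":-10.2,"tx":0.024,"ty":0.01,"tz":-0.005,"claw":0.4}]' 60
python3 - <<'E'
from h import *
P,R=lever(0,back=.16);step(P,R)
P,R=lever(0,back=.0);step(P,R)
c=bot.get_calibration("wrist");np.save("w10c.npy",c,allow_pickle=True)
a=bot.grab_frame("wrist");cv2.imwrite("pics/w10.png",a)
cv2.imwrite("pics/s10.png",bot.grab_frame("scene"))
E
```

```text
clock: 11.1
position: [0.589, 0.228, 0.1728]
tool_rot: [-1.568, 0.787, -1.61]
force: [-0.6, 0.7, 1.0]
grip_width: 0.0513
t [-0.0004 -0.      0.0007] w [-0.15 -0.02 -0.08] clock 11.1 q [-0.47  0.93 -0.46  1.32  0.8   1.69  0.43]
t [ 0.1596 -0.0003  0.0008] w [-0.15 -0.02 -0.08] clock 11.1 q [-0.47  0.93 -0.46  1.32  0.8   1.69  0.43]
```

View pics/w10.png

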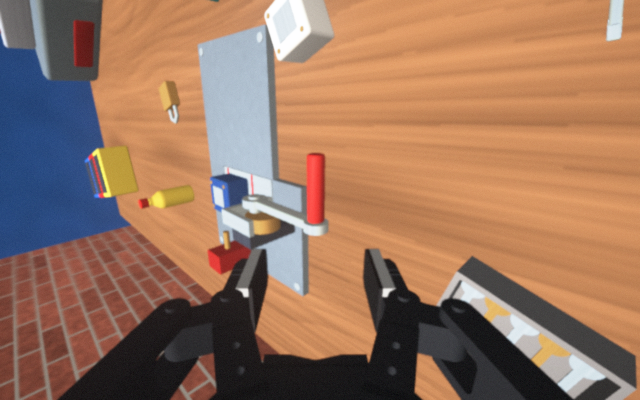

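View pics/s10.png

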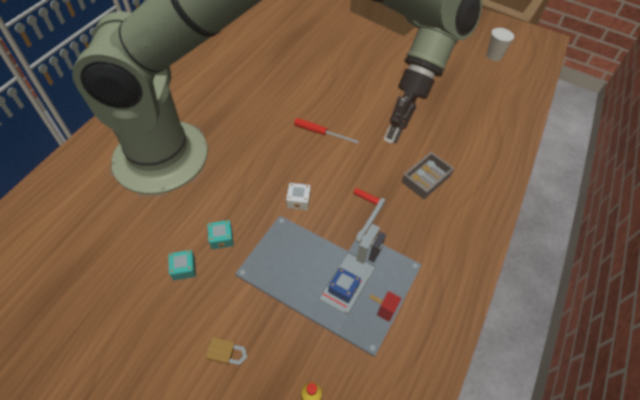

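The handle (columns 307–325) sits in line with the middle of the jaws (column about 316). The scene view shows clear space around the gripper, so I'll advance.

```bash
python3 -m creep '[{"wx":0,"wy":0,"wz":0,"tx":0.03,"ty":0,"tz":0,"claw":0.4},{"wx":0,"wy":0,"wz":0,"tx":0.06,"ty":0,"tz":0,"claw":0.4},{"wx":0,"wy":0,"wz":0,"tx":0.09,"ty":0,"tz":0,"claw":0.4},{"wx":0,"wy":0,"wz":0,"tx":0.12,"ty":0,"tz":0,"claw":0.4},{"wx":0,"wy":0,"wz":0,"tx":0.14,"ty":0,"tz":0,"claw":0.4},{"wx":0,"wy":0,"wz":0,"tx":0.158,"ty":0,"tz":0.001,"claw":0.4},{"wx":0,"wy":0,"wz":0,"tx":0.16,"ty":0,"tz":0.001,"claw":0.4},{"wx":0,"wy":0,"wz":0,"tx":0.16,"ty":0,"tz":0.001,"claw":0.4}]' 60
python3 - <<'E'
from h import *
P,R=lever(0,back=.0);step(P,R)
a=bot.grab_frame("wrist");cv2.imwrite("pics/w11.png",a)
E
```

```text
clock: 12.0
position: [0.586, 0.1151, 0.0604]
tool_rot: [-1.567, 0.787, -1.609]
force: [-0.1, -0.6, -1.2]
grip_width: 0.0512
t [ 0.0003  0.0003 -0.0007] w [-0.23 -0.   -0.11] clock 12.0 q [-0.34  0.99 -0.42  1.54  0.91  1.44  0.34]
```

View pics/w11.png

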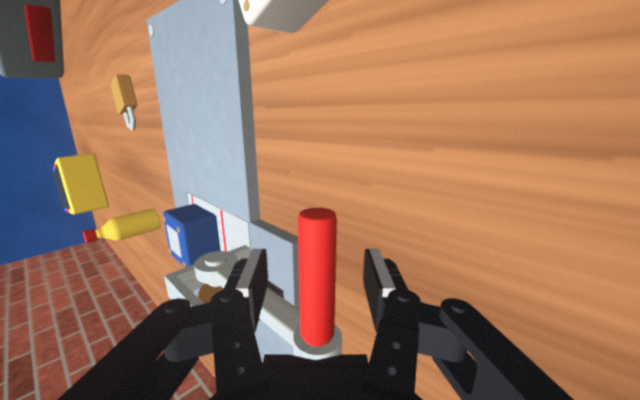

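The handle is centred between the pads at column 317. I'll close on it.

```bash
python3 -m creep '[{"wx":0,"wy":0,"wz":0,"tx":0,"ty":0,"tz":0,"claw":0.6},{"wx":0,"wy":0,"wz":0,"tx":0,"ty":0,"tz":0,"claw":0.9},{"wx":0,"wy":0,"wz":0,"tx":0,"ty":0,"tz":0,"claw":0.9},{"wx":0,"wy":0,"wz":0,"tx":0,"ty":0,"tz":0,"claw":0.9},{"wx":0,"wy":0,"wz":0,"tx":0,"ty":0,"tz":0,"claw":0.9}]' 60
python3 - <<'E'
from h import *
f=np.load("fx3.npz")['f'];p=bot.observe()['position'];print(p)
for th in (0,15,30): P,R=lever(th);step(P,R)
E
```

```text
clock: 12.55
position: [0.5863, 0.117, 0.061]
tool_rot: [-1.565, 0.79, -1.606]
force: [-0.1, 5.6, 2.4]
grip_width: 0.0163
[0.58631457 0.11698314 0.06095024]
t [ 0.002  -0.0007 -0.0009] w [-0.2   0.11 -0.24] clock 12.55 q [-0.34  0.99 -0.42  1.54  0.91  1.44  0.34]
t [-0.0156 -0.0234 -0.0008] w [-0.18  0.13 14.76] clock 12.55 q [-0.34  0.99 -0.42  1.54  0.91  1.44  0.34]
t [-0.0267 -0.0498 -0.0007] w [-0.16  0.16 29.76] clock 12.55 q [-0.34  0.99 -0.42  1.54  0.91  1.44  0.34]
```

```bash
python3 - <<'E'
from h import *
for th in range(5,45,5): P,R=lever(th);P0,_=lever(0);R0=Rcur();print(th,(R0.T@(P-P0)).round(4))
E
```

```text
5 [-0.0065 -0.007   0.    ]
10 [-0.0124 -0.0146  0.0001]
15 [-0.0176 -0.0227  0.0001]
20 [-0.022  -0.0312  0.0001]
25 [-0.0257 -0.0401  0.0002]
30 [-0.0287 -0.0492  0.0002]
35 [-0.0308 -0.0586  0.0003]
40 [-0.0321 -0.0681  0.0003]
```

```bash
python3 -m creep '[{"wx":0,"wy":0,"wz":5,"tx":-0.0065,"ty":-0.007,"tz":0,"claw":0.9},{"wx":0,"wy":0,"wz":10,"tx":-0.0124,"ty":-0.0146,"tz":0,"claw":0.9},{"wx":0,"wy":0,"wz":15,"tx":-0.0176,"ty":-0.0227,"tz":0,"claw":0.9},{"wx":0,"wy":0,"wz":20,"tx":-0.022,"ty":-0.0312,"tz":0,"claw":0.9},{"wx":0,"wy":0,"wz":20,"tx":-0.022,"ty":-0.0312,"tz":0,"claw":0.9}]' 60
python3 - <<'E'
from h import *
f=np.load("fx3.npz")['f']
s=bot.observe();cc,sn=np.cos(f[2]),np.sin(f[2]);q=s['position'][:2]-f[:2]
y=-sn*q[0]+cc*q[1]-.115;z=s['position'][2]-.06;print("r",np.hypot(y,z),"th",np.degrees(np.arctan2(z,y)),cc*q[0]+sn*q[1])
th=20
P,R=lever(th);step(P,R);R0=Rcur()
for t2 in range(25,60,5): P2,_=lever(t2);print(t2,(R0.T@(P2-P)).round(4))
cv2.imwrite("pics/w12.png",bot.grab_frame("wrist"))
E
```

```text
clock: 13.05
position: [0.5861, 0.1096, 0.1003]
tool_rot: [-1.558, 1.143, -1.602]
force: [0.6, 1.9, -6.2]
grip_width: 0.016
r 0.11193444490075265 th 21.08314156480765 -0.06302459687245668
t [ 0.0028  0.0001 -0.001 ] w [-0.33  0.18 -0.52] clock 13.05 q [-0.12  0.81 -0.56  1.67  0.82  1.19  0.47]
25 [-0.0065 -0.007   0.0001]
30 [-0.0125 -0.0146  0.0001]
35 [-0.0177 -0.0226  0.0002]
40 [-0.0222 -0.0311  0.0002]
45 [-0.0259 -0.0399  0.0003]
50 [-0.0289 -0.0491  0.0004]
55 [-0.0311 -0.0584  0.0004]
```

View pics/w12.png

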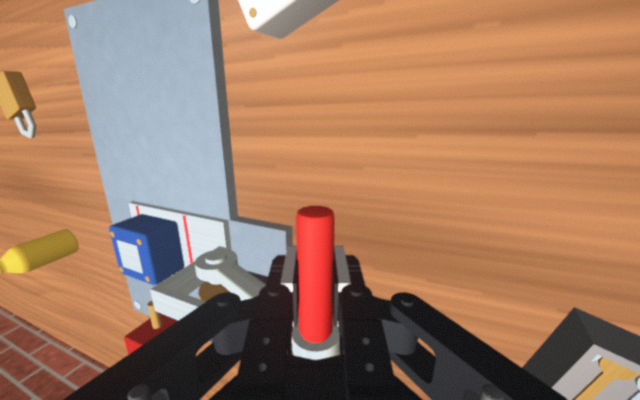

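The handle is held and lifting at about 20°, with roughly 6 N of resistance as expected. I'll continue along the arc.

```bash
python3 -m creep '[{"wx":-0.2,"wy":0,"wz":5,"tx":-0.0065,"ty":-0.007,"tz":0,"claw":0.9},{"wx":-0.3,"wy":0,"wz":10,"tx":-0.0124,"ty":-0.0146,"tz":0,"claw":0.9},{"wx":-0.3,"wy":0,"wz":15,"tx":-0.0176,"ty":-0.0227,"tz":0,"claw":0.9},{"wx":-0.3,"wy":0,"wz":20,"tx":-0.022,"ty":-0.0312,"tz":0,"claw":0.9},{"wx":-0.3,"wy":0,"wz":25,"tx":-0.0258,"ty":-0.04,"tz":0,"claw":0.9},{"wx":-0.3,"wy":0,"wz":30,"tx":-0.0288,"ty":-0.0491,"tz":0,"claw":0.9},{"wx":-0.3,"wy":0,"wz":35,"tx":-0.031,"ty":-0.0585,"tz":0,"claw":0.9}]' 60
python3 - <<'E'
from h import *
f=np.load("fx3.npz")['f']
s=bot.observe();cc,sn=np.cos(f[2]),np.sin(f[2]);q=s['position'][:2]-f[:2]
y=-sn*q[0]+cc*q[1]-.115;z=s['position'][2]-.06;print("r",np.hypot(y,z),"th",np.degrees(np.arctan2(z,y)),cc*q[0]+sn*q[1])
P,R=lever(55);step(P,R)
E
```

```text
clock: 13.8
position: [0.5842, 0.0693, 0.152]
tool_rot: [1.545, 1.387, 1.51]
force: [4.2, -0.3, -20.3]
grip_width: 0.0158
r 0.11218068111070191 th 55.123184844296496 -0.06334222250333056
t [ 0.0017 -0.0014 -0.0007] w [ 0.21  0.23 -0.5 ] clock 13.8 q [ 0.46  0.73 -0.88  1.78  0.49  0.85  0.95]
```

```bash
python3 - <<'E'
from h import *
print(bot.observe()['force'])
R0=Rcur();p=bot.observe()['position']
for th in range(60,95,5): P,R=lever(th,r=.111,gx=-.0633);print(th,(R0.T@(P-p)).round(4),np.degrees(Ro.from_matrix(R0.T@R).as_rotvec()).round(1))
E
```

```text
[  4.21952181  -0.28914788 -20.33931122]
60 [-0.0056 -0.0078  0.    ] [0.2 0.2 4.5]
65 [-0.0116 -0.0154  0.    ] [0.2 0.2 9.5]
70 [-0.0168 -0.0235  0.    ] [ 0.2  0.2 14.5]
75 [-0.0214 -0.0321  0.    ] [ 0.3  0.2 19.5]
80 [-0.0252 -0.041  -0.    ] [ 0.3  0.2 24.5]
85 [-0.0282 -0.0502 -0.    ] [ 0.3  0.2 29.5]
90 [-0.0303 -0.0596 -0.0001] [ 0.3  0.2 34.5]
```

```bash
python3 -m creep '[{"wx":0.2,"wy":0,"wz":4.5,"tx":-0.0056,"ty":-0.0078,"tz":0,"claw":0.9},{"wx":0.2,"wy":0.2,"wz":9.5,"tx":-0.0116,"ty":-0.0154,"tz":0,"claw":0.9},{"wx":0.2,"wy":0.2,"wz":14.5,"tx":-0.0168,"ty":-0.0235,"tz":0,"claw":0.9},{"wx":0.2,"wy":0.2,"wz":19.5,"tx":-0.0214,"ty":-0.0321,"tz":0,"claw":0.9},{"wx":0.2,"wy":0.2,"wz":19.5,"tx":-0.0214,"ty":-0.0321,"tz":0,"claw":0.9}]' 60
python3 - <<'E'
from h import *
f=np.load("fx3.npz")['f']
s=bot.observe();cc,sn=np.cos(f[2]),np.sin(f[2]);q=s['position'][:2]-f[:2]
y=-sn*q[0]+cc*q[1]-.115;z=s['position'][2]-.06;print("r",np.hypot(y,z),"th",np.degrees(np.arctan2(z,y)),cc*q[0]+sn*q[1],s['qpos'].round(2))
cv2.imwrite("pics/w13.png",bot.grab_frame("wrist"))
cv2.imwrite("pics/s13.png",bot.grab_frame("scene"))
R0=Rcur();p=bot.observe()['position']
for th in (80,85,90): P,R=lever(th,r=.111,gx=-.0633);print(th,(R0.T@(P-p)).round(4),np.degrees(Ro.from_matrix(R0.T@R).as_rotvec()).round(1))
E
```

```text
clock: 14.3
position: [0.5827, 0.0339, 0.1681]
tool_rot: [1.575, 1.039, 1.535]
force: [-4.1, 8.3, 12.0]
grip_width: 0.0161
r 0.11186166694969434 th 75.12439174715938 -0.06352923079846852 [ 0.8   0.88 -1.09  1.76  0.3   0.84  1.27]
80 [-0.0065 -0.0083  0.0002] [ 0.  -0.1  4.8]
85 [-0.0124 -0.016   0.0002] [ 0.  -0.1  9.8]
90 [-0.0176 -0.0241  0.0002] [ 0.  -0.1 14.8]
```

View pics/w13.png

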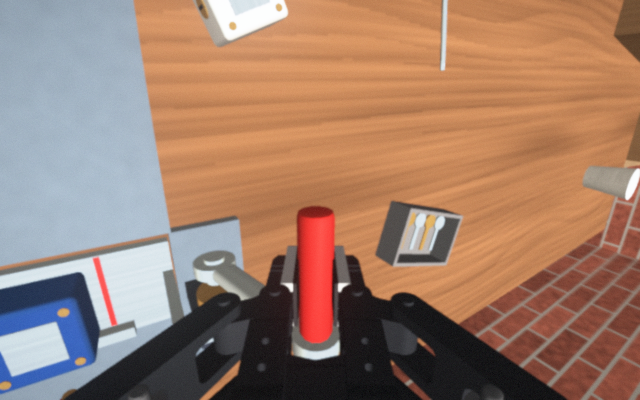

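View pics/s13.png

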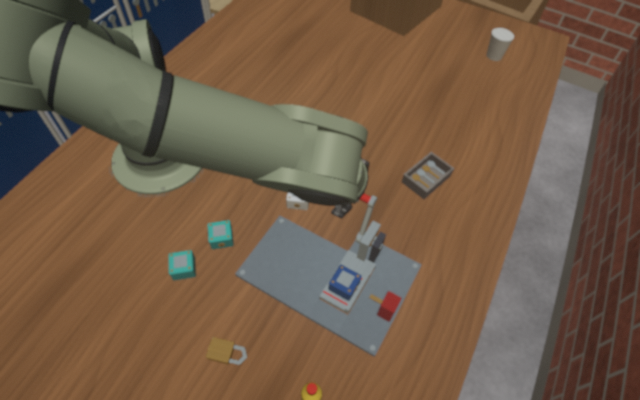

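The handle is at about 75°. The scene view shows the lock raised with the platen and still in place. TCP radius has stayed constant at 0.112, which confirms the pivot estimate. Now the last 15°.

```bash
python3 -m creep '[{"wx":0,"wy":-0.1,"wz":5,"tx":-0.0058,"ty":-0.0083,"tz":0,"claw":0.9},{"wx":0,"wy":-0.1,"wz":10,"tx":-0.0117,"ty":-0.0162,"tz":0,"claw":0.9},{"wx":0,"wy":-0.1,"wz":15.2,"tx":-0.0172,"ty":-0.0248,"tz":0,"claw":0.9},{"wx":0,"wy":-0.1,"wz":15.2,"tx":-0.0172,"ty":-0.0248,"tz":0,"claw":0.9},{"wx":0,"wy":-0.1,"wz":15.2,"tx":-0.0172,"ty":-0.0248,"tz":0,"claw":0.9}]' 60
python3 - <<'E'
from h import *
f=np.load("fx3.npz")['f']
s=bot.observe();cc,sn=np.cos(f[2]),np.sin(f[2]);q=s['position'][:2]-f[:2]
y=-sn*q[0]+cc*q[1]-.115;z=s['position'][2]-.06;print("r",np.hypot(y,z),"th",np.degrees(np.arctan2(z,y)),cc*q[0]+sn*q[1],s['qpos'].round(2),s['force'])
c=bot.get_calibration("wrist");np.save("w14c.npy",c,allow_pickle=True)
cv2.imwrite("pics/w14.png",bot.grab_frame("wrist"))
a=bot.grab_frame("scene")
cv2.imwrite("pics/s14.png",cv2.resize(a[180:330,240:430],None,fx=4,fy=4,interpolation=cv2.INTER_CUBIC))
R0=Rcur();p=bot.observe()['position']
for th in (90,): P,R=lever(th,r=.111,gx=-.0633);print(th,(R0.T@(P-p)).round(4),np.degrees(Ro.from_matrix(R0.T@R).as_rotvec()).round(1))
E
```

```text
clock: 14.9
position: [0.5813, 0.0066, 0.1721]
tool_rot: [1.571, 0.774, 1.534]
force: [-5.9, 4.7, 21.7]
grip_width: 0.0156
r 0.11207359717676223 th 89.32348214062735 -0.06383481424182993 [ 0.98  1.06 -1.21  1.71  0.21  0.89  1.46] [-5.92252673  4.65965306 21.68671463]
90 [-0.0004 -0.0019  0.0005] [ 0.1 -0.1 -0.6]
```

View pics/w14.png

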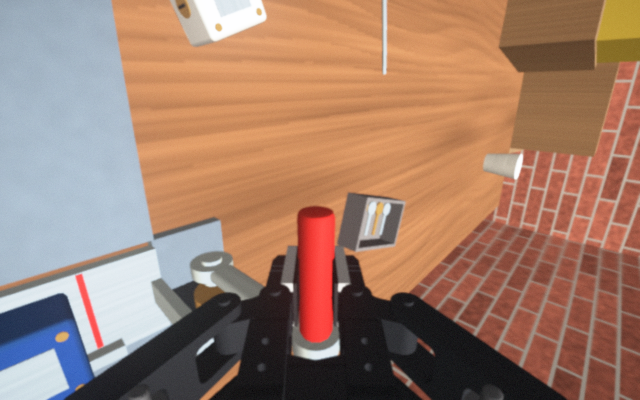

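View pics/s14.png

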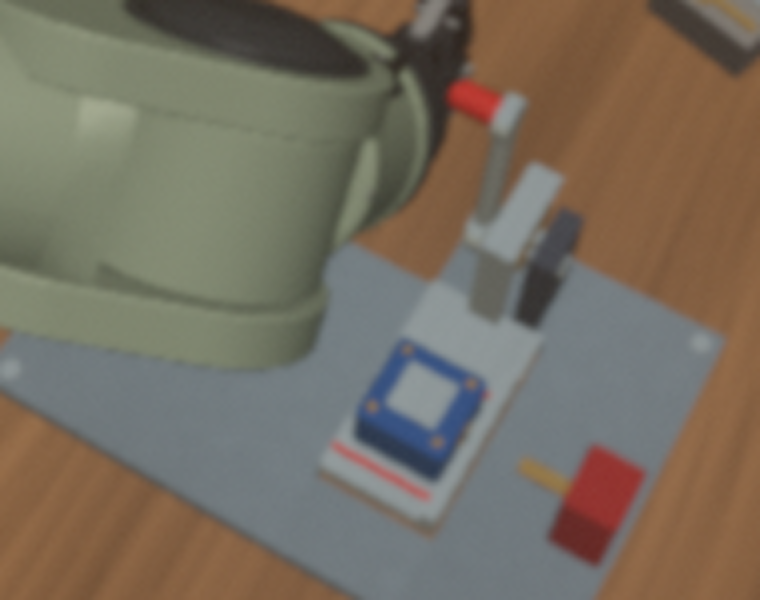

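φ is 89.3°. Allowing for the 0.5° grip offset, I want about 90.5°, so I'll nudge it 1.2° and let the radial preload relax.

```bash
python3 -m creep '[{"wx":0,"wy":0,"wz":0.5,"tx":-0.001,"ty":-0.001,"tz":0,"claw":0.9},{"wx":0,"wy":0,"wz":0.5,"tx":-0.0018,"ty":-0.0018,"tz":0,"claw":0.9},{"wx":0,"wy":0,"wz":0.5,"tx":-0.0018,"ty":-0.0018,"tz":0,"claw":0.9},{"wx":0,"wy":0,"wz":0.5,"tx":-0.0018,"ty":-0.0018,"tz":0,"claw":0.9}]' 60
python3 - <<'E'
from h import *
f=np.load("fx3.npz")['f']
s=bot.observe();cc,sn=np.cos(f[2]),np.sin(f[2]);q=s['position'][:2]-f[:2]
y=-sn*q[0]+cc*q[1]-.115;z=s['position'][2]-.06;print("r",np.hypot(y,z),"th",np.degrees(np.arctan2(z,y)),cc*q[0]+sn*q[1],s['force'],s['tool_rot'])
a=bot.grab_frame("top")
cv2.imwrite("pics/t15.png",cv2.resize(a[100:250,265:405],None,fx=4,fy=4,interpolation=cv2.INTER_CUBIC))
P,R=lever(90);step(P,R)
# predicted top-view of handle end points at th=90 for check
F=np.load("fx3.npz")['f']
L=[[-.029,.115,.170],[-.029,.115,.06],[-.019,.115,.170]]
print((proj("top",pose(L,F))-[265,100])*4+1.5, "scene",(proj("scene",pose(L,F))-[240,180])*4+1.5)
E
```

```text
clock: 15.4
position: [0.5812, 0.0049, 0.1723]
tool_rot: [1.571, 0.766, 1.536]
force: [0.4, 5.1, 5.0]
grip_width: 0.0155
r 0.11227687092696402 th 90.16346170076697 -0.06386470790080877 [0.40601252 5.08866904 5.02433431] [1.57118907 0.76597724 1.53605633]
t [ 0.0018 -0.0014 -0.0002] w [ 0.12 -0.15 -1.11] clock 15.45 q [ 0.98  1.07 -1.21  1.71  0.2   0.9   1.47]
[[204.8237777  222.32119313]
 [209.42924544 251.58978717]
 [205.21594551 207.28013041]] scene [[494.24725622 113.42135875]
 [472.51379762 217.60571615]
 [510.99867448 121.60707976]]
```

View pics/t15.png

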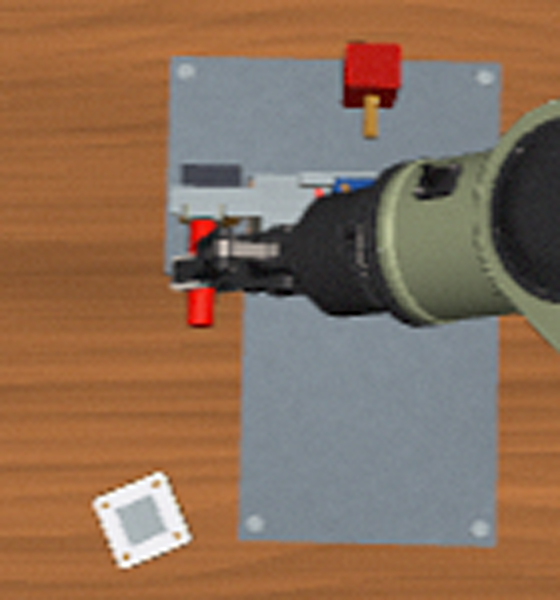

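The top view shows the handle upright at column 201, where the model predicts 205 for exactly 90°, so it's within about 1°. I'll make one small final nudge and check the settled hold.

```bash
python3 -m creep '[{"wx":0,"wy":0,"wz":0,"tx":-0.0012,"ty":-0.0012,"tz":0,"claw":0.9},{"wx":0,"wy":0,"wz":0,"tx":-0.0012,"ty":-0.0012,"tz":0,"claw":0.9},{"wx":0,"wy":0,"wz":0,"tx":-0.0012,"ty":-0.0012,"tz":0,"claw":0.9},{"wx":0,"wy":0,"wz":0,"tx":-0.0012,"ty":-0.0012,"tz":0,"claw":0.9},{"wx":0,"wy":0,"wz":0,"tx":-0.0012,"ty":-0.0012,"tz":0,"claw":0.9},{"wx":0,"wy":0,"wz":0,"tx":-0.0012,"ty":-0.0012,"tz":0,"claw":0.9}]' 60
python3 - <<'E'
from h import *
f=np.load("fx3.npz")['f']
s=bot.observe();cc,sn=np.cos(f[2]),np.sin(f[2]);q=s['position'][:2]-f[:2]
y=-sn*q[0]+cc*q[1]-.115;z=s['position'][2]-.06;print("r",np.hypot(y,z),"th",np.degrees(np.arctan2(z,y)),s['force'],abs(s['qd']).max())
a=bot.grab_frame("scene")
cv2.imwrite("pics/s15.png",cv2.resize(a[180:330,240:430],None,fx=4,fy=4,interpolation=cv2.INTER_CUBIC))
cv2.imwrite("pics/s15f.png",a)
E
```

```text
clock: 16.05
position: [0.5812, 0.0038, 0.1723]
tool_rot: [1.572, 0.765, 1.537]
force: [1.0, 5.7, 3.1]
grip_width: 0.0156
r 0.11231597874578127 th 90.74825508229324 [0.95161816 5.65782906 3.0753192 ] 0.001600533911068034
```

View pics/s15.png

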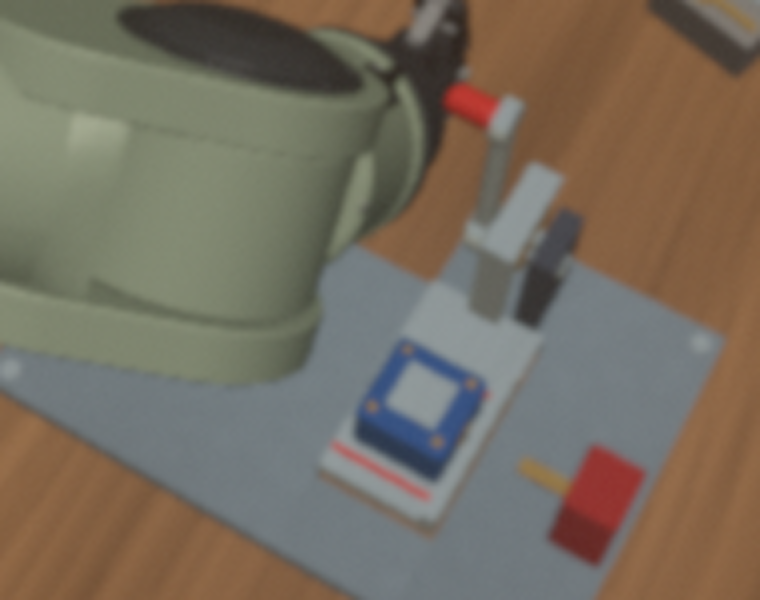

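View pics/s15f.png

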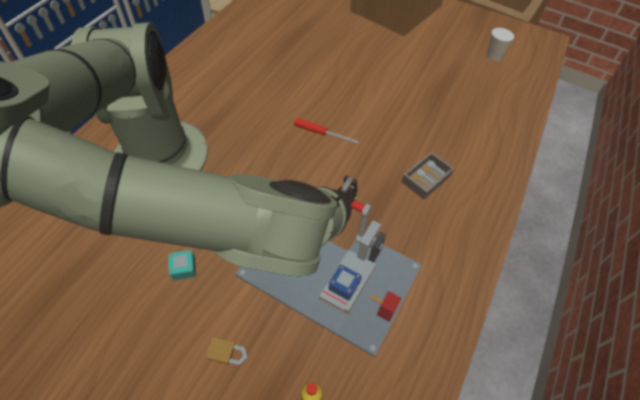

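The lever end at (505,115) in the crop matches the prediction for 90° of (494–511, 113–122). The lock is square on the raised platen, the arm is still, and the bystanders haven't moved. I'm handing the job in.

```bash
python3 -c "
from workcell import bot
print(bot.job_done())"
```

```text
the job is handed in; nothing more can be done
None
```

The job is handed in at about 16 s of the 64 s allowed. The lock is on the platen against the lip, and the arm is still holding the lever straight up. No verdict was reported.

**Lock:** I gripped it lightly, slid it along the bed to the lip and let go. The wrist camera then put it within 1 mm of the seat and square to under 0.1°, between the red lines. I did not re-measure it after the lift; the last scene picture shows it still in place on the raised platen.

**Lever:** I gripped the handle and swung it up with the tool turning along with it. The settled reading was 90.7°, or about 90.2° after allowing for the roughly 0.5° offset at the grip. In the scene view the lever end matched the prediction for 90°. The top view, taken just before the last small nudge, suggested about 1° short. The handle was pushing back with about 6 N, and the arm was still.

**Bystanders:** the padlock, oil bottle, screwdriver and tray look unmoved in the last scene picture.

**Imperfect moments:**
- **Possible lift:** partway along the slide the wrist force read 5–7 N downward, about the lock's weight. It may have been lifted by up to about 0.7 mm before I pressed it back down.
- **High press:** the correction briefly pressed the lock down with 38 N, and I eased it off straight away.

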